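Pull-test two locating pins and reject the one that draws out

ROBOT

A 7-joint arm with a two-finger parallel gripper is mounted at the origin on a cart in front of the work surface, level with it; the furniture and walls round the work are solid. World frame = base frame: x ahead of the robot, y to its left, z up, the work surface at z = 0. Lengths are in mm, angles in rad, forces in N, time in s.
With the tool pointing down it reaches from about 425 to 975 mm from the base axis. Payload 16.7 kg.
Tool frame: the origin (TCP) lies at the very end of the fingers, on their centre line; the grasp point (between the pads) lies env.tcp_to_grasp behind it (env.tcp_to_grasp is the distance from the TCP to the grasp point, in mm); z points along the fingers, y is the direction in which the jaws open and shut (so a half turn about z gives the same grasp; the last joint's range is limited). The gripper opens to 85 mm and grips with 20 to 120 N. Pads are 22 mm wide; open, the fingers measure 114 mm over their backs; the gripper's body (76 mm by 85 mm) begins 54 mm behind the grasp point. The pads swing forward as they close: fully open they stand 13 mm farther back than shut.
Start: joints at [-1.486, 0.426, 0.074, 1.606, -0.034, 1.111, -0.067], TCP at [157.046, 656.44, 231.302] pointing down, gripper open.
Joint ranges: [-2.85, 2.85], [-0.5, 2.14], [-1.23, 1.37], [0.21, 2.46], [-1.02, 4.16], [0.16, 2.05], [-2.73, 2.73]. Speed limits (rad/s): [1.89, 1.89, 2.39, 2.39, 3.01, 3.01, 3.01].

INTERFACE

Orientations are given as a 3x3 rotation matrix whose columns are the frame's x, y, z axes.
In Python, from workcell import env, imaging gives the robot as it stands.
- The arm moves only by the tool step_arm, never from a script. Its argument "deltas" is a list of rows, each an object of numbers: "x", "y", "z": the shift along the tool's x, y, z in mm; "wx", "wy", "wz": the turn, a rotation vector about the tool's x, y, z in rad; "hand": the closure in counts, from 0 (fully open) to 255 (shut). In form: [{"x": .., "y": .., "z": .., "wx": .., "wy": .., "wz": .., "hand": ..}, ...]. A call has 1 to 5 rows; each row shifts and turns the commanded pose from where the row before left it, along the tool's axes as they then stand; what a row does not reach is not made up. A row lasts 1/12 s, in which the tool goes at most 41.7 mm and 7.16 degrees, less where a joint would pass 70% of its speed; a pose out of reach is approached as far as the arm can. A call with a gripper value outside its range is refused whole. The fingers move at their own pace and stop on an object; "squeeze" is the grip in N (left out, the last holds). Time passes only in rows, so rows that do not move let the fingers close. It gives the time, the measured TCP pose, the force and the opening at its end, in the units of the state.
- env.observe(): the state, without advancing time (a new reading comes with each control period).
- imaging.capture(name): name is "scene" or "top" or "wrist"; returns the picture (480x640x3 uint8, blue, green, red); there is no depth.
- imaging.camera_params(name): a dict with "vfov" (degrees; the focal length in pixels is half the picture's height over the tangent of half this angle, whatever the lens; pixels are square), "cx", "cy" (the principal point, pixels), "dist_coeffs" ([k1, k2, p1, p2, k3] as OpenCV has them; the pictures are not rectified), "R" (3x3) and "t" (3): a world point X has camera coordinates R X + t. Camera axes: x right, y down, z forward; pixel columns grow to the right and rows downward; lengths in mm; the calibration is good to about 2 mm. A picture is of the moment at which its call begins: read the wrist's pose just before it. camera_params takes no time and is no camera call; for the wrist camera it gives the pose at the moment of the call.
- env.job_done(): hands the job in, once; it reports no verdict.
The state is a dict: "t": time; "joints": joint angles; "dq": joint speeds; "effort": joint torques, N m; "position": TCP position; "tool_rot": TCP orientation; "force": force on the tool from outside, world axes, zero at the start; "moment": the same for the moment, N m; "opening": opening from 0.0 (shut) to 1.0 (fully open).
Only numpy, scipy, OpenCV 4.12 (cv2) and the standard library are available. Lean on these libraries where they do the work, as an engineer would, in place of code of your own. Each camera call takes 0.05 s, during which the arm holds its last target. There are 200 camera calls.

TASK

Pull-test both locating pins on the gearbox housings: grip each by its stem, pull it straight up with 12 newtons (not under 10, never over 18) and keep that pull steady for one second. If a pin holds, press it back down fully home, its collar on the boss, and leave it there; if it draws out under the pull, put it in the small steel reject tray. Leave the other things on the bench alone.

Things in the scene. Friction and masses are not known exactly. Their poses are not given: they have to be found in the camera images.
- pin_a: Plain steel locating pin upright in fixture_a's boss, 65 mm long, about 60 g, looks just like pin_b: round grip stem 16 mm across, 38 mm tall, on a collar 22 mm across, 4 mm thick; below it a 12 mm shank with a 16 mm foot, together 23 mm long, in the bore. Origin on the axis at the collar's underside (stem top +42 mm, foot -23 mm); z up. Home: collar on the boss; it may start raised up to 1.2 mm.
- pin_b: Plain steel locating pin upright in fixture_b's boss, 65 mm long, about 60 g, looks just like pin_a: round grip stem 16 mm across, 38 mm tall, on a collar 22 mm across, 4 mm thick; below it a 12 mm shank with a 16 mm foot, together 23 mm long, in the bore. Origin on the axis at the collar's underside (stem top +42 mm, foot -23 mm); z up. Home: collar on the boss; it may start raised up to 1.2 mm.
- fixture_a: Gearbox housing (grey casting, 60 x 91 x 84 mm) on a 90 x 100 x 8 mm steel foot plate bolted to the bench, with a 46 x 46 x 26 mm aluminium boss on top, bored in the middle for a pin; fixed. Origin on the bench under the foot plate's middle; the bore's axis is its z axis (up); the boss's top face is 118 mm above the origin. A pin fully home has its collar on that face.
- fixture_b: Gearbox housing (grey casting, 60 x 91 x 84 mm) on a 90 x 100 x 8 mm steel foot plate bolted to the bench, with a 46 x 46 x 26 mm aluminium boss on top, bored in the middle for a pin; fixed. Origin on the bench under the foot plate's middle; the bore's axis is its z axis (up); the boss's top face is 118 mm above the origin. A pin fully home has its collar on that face.
- gauge_a (a joint): Give (m) of the spring catch hidden in fixture_a's boss: 0 at rest; it grows with the pull only while the catch holds the pin, under 1.5 mm at the allowed pulls. A sound pin slides up 0 to 10 mm of slack (unknown) against a light drag (1 to 4 N), then the catch takes it, stiffly; let go, it stays raised by the slack until pressed down. An unsound pin meets only the drag and slides right out.
- gauge_b (a joint): Give (m) of the spring catch hidden in fixture_b's boss: 0 at rest; it grows with the pull only while the catch holds the pin, under 1.5 mm at the allowed pulls. A sound pin slides up 0 to 10 mm of slack (unknown) against a light drag (1 to 4 N), then the catch takes it, stiffly; let go, it stays raised by the slack until pressed down. An unsound pin meets only the drag and slides right out.
- tray: Reject tray: low open sheet-steel tray, 140 mm along its x by 120 mm along its y, 32 mm high, walls 3 mm, floor 3 mm; empty, fixed to the bench. Origin at the centre of its underside, z up.
- coil_hose_1: Orange coiled air hose, a fixed solid obstacle: a nearly upright coil about 90 mm across hangs 55 mm nearer the robot and 35 mm to the right (-y) of its origin, from 0.2 m to over 1 m above the bench; its thin tail curves down to lie on the bench within 0.1 m of the origin. Keep the arm clear of it.
- thread_lock: Small red bottle with a black cap, 35 mm across, 109 mm tall, behind the work; origin under its centre. Bystander, loose; leave it alone.
- spray_oil: Yellow can with a red cap, 57 mm across, 189 mm tall, behind the work on the right; origin under its centre. Bystander, loose; leave it alone.
- bearing: Ball bearing lying flat, 62 mm across, 16 mm thick, near the bench's front edge; origin under its centre. Bystander, loose; leave it alone.
- worm_shaft: Steel worm shaft lying down, 120 mm long, 24 mm thick, near the bench's front edge; origin under its middle, x along the shaft. Bystander, loose; leave it alone.

How it is judged:
By the outcome, as a careful person would: the job done as asked, in the order asked, and still so for the second after the job is handed in, with the robot touching nothing.
It also fails if it takes over 69 s, if anything falls off the work surface, if the arm or the gripper's body presses on something with over 40 N, if the wrist force passes 120 N, or if a joint passes its speed limit or range.

## Working session

There is one attempt and no reset: what is moved stays moved. The work goes in short steps, Python scripts to look and compute and a tool call to move; the robot and the scene stay as the last step left them, time stands still between calls to the robot, and variables do not carry over. Pictures are saved under pics/ and viewed, about 8 in all and at most 12, crops included, and the job is handed in when it is done.

Besides the shell and the picture viewer there is one more tool, called after "Call:" by a JSON object that holds its "api" and its "payload". step_arm: Moves the arm, as the interface text tells. Its arguments: {"type":"object","properties":{"deltas":{"type":"array"},"squeeze":{"type":"number"}},"required":["deltas"]}

```bash
mkdir -p pics; ls
python3 - <<'E'
from workcell import env, imaging
import cv2
s=env.observe(); print(s, env.tcp_to_grasp)
for n in ("scene","top"):
    cv2.imwrite(f"pics/{n}1.png",imaging.capture(n))
    print(n,imaging.camera_params(n))
E
```

```text
pics
{'t': 0.0, 'joints': array([-1.48554111,  0.42674742,  0.07381683,  1.60661641, -0.03408056,
        1.11084264, -0.06710902]), 'dq': array([-0.00078866, -0.00108871,  0.00043929,  0.00052706,  0.00024794,
       -0.00023122, -0.0009817 ]), 'effort': array([-4.49897834e-04, -9.49819565e+01,  3.76068145e+00, -4.63479888e+01,
        1.93161448e-02,  1.01205893e-02,  1.13013513e-06]), 'position': array([156.92324091, 656.06494179, 230.59516999]), 'tool_rot': array([[-9.72571012e-01,  2.32606067e-01, -2.12656244e-04],
       [ 2.32606141e-01,  9.72570096e-01, -1.33875773e-03],
       [-1.04580066e-04, -1.35150211e-03, -9.99999081e-01]]), 'force': array([ 0.14176693, -0.23076465, -0.63632884]), 'moment': array([ 0.01073567, -0.02257021,  0.04043639]), 'opening': 1.0010239521294504} 18.700000000000003
scene {'vfov': 44.29626954419381, 'cx': 323.5640306535855, 'cy': 235.17924092121376, 'dist_coeffs': array([-0.11245364,  0.        ,  0.        ,  0.        ,  0.        ]), 'R': array([[ 0.66796803, -0.74394704, -0.01901376],
       [-0.46497357, -0.39726484, -0.79118913],
       [ 0.58104931,  0.53732993, -0.61127592]]), 't': array([-302.39815932,  338.52414811,  946.21783362])}
top {'vfov': 51.50110239780842, 'cx': 323.9907603615895, 'cy': 238.32007670709734, 'dist_coeffs': array([0.03442165, 0.        , 0.        , 0.        , 0.        ]), 'R': array([[ 9.34115942e-02, -9.95627522e-01,  3.33955034e-04],
       [-9.75195347e-01, -9.15622044e-02, -2.01520215e-01],
       [ 2.00669650e-01,  1.84986532e-02, -9.79484299e-01]]), 't': array([  24.09023525,  544.45755261, 1191.95366324])}
```

View pics/scene1.png

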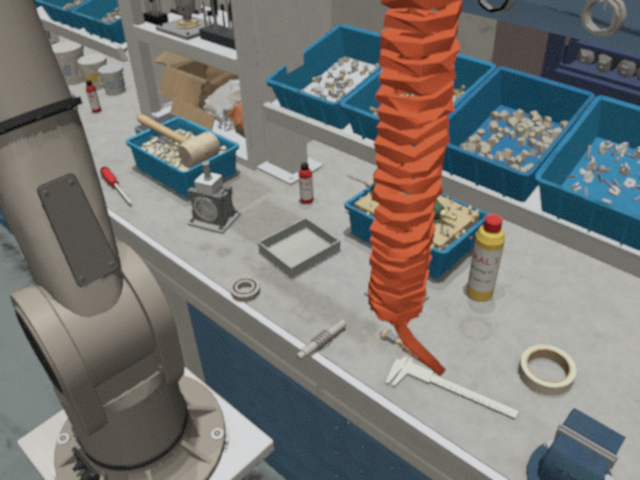

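View pics/top1.png

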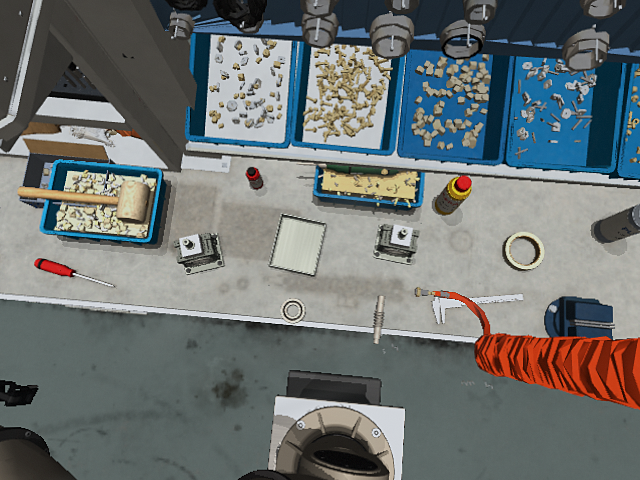

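The scene view shows a fixture with its pin at about (210,180) and the tray at (300,247). The hose hangs in front of the right side. The top view shows the fixtures at about (190,240) and (402,233), the tray at (298,245), and the hose coil out on the right at (480-640,360). I'll magnify the two fixtures and the tray.

```bash
cat > h.py <<'E'
import numpy as np, cv2
from workcell import env, imaging
def K(p): 
    f=240/np.tan(np.radians(p["vfov"]/2)); return np.array([[f,0,p["cx"]],[0,f,p["cy"]],[0,0,1]])
def ray(p,uv):
    n=cv2.undistortPoints(np.array([[uv]],float),K(p),p["dist_coeffs"])[0,0]
    return -p["R"].T@p["t"], p["R"].T@np.array([*n,1])
def onplane(p,uv,z):
    c,d=ray(p,uv); return c+d*(z-c[2])/d[2]
def proj(p,X):
    return cv2.projectPoints(np.atleast_2d(np.array(X,float)),cv2.Rodrigues(p["R"])[0],p["t"],K(p),p["dist_coeffs"])[0][:,0]
E
python3 - <<'E'
from h import *
p=imaging.camera_params("top"); im=cv2.imread("pics/top1.png")
for uv,z in [((192,241),160),((403,232),160),((298,245),32),((466,182),189),((255,172),109),((488,350),200),((405,260),8),((200,270),8)]: print(uv,onplane(p,uv,z).round(1))
a=im[222:282,165:230];b=im[212:272,365:430];t=im[205:285,260:335]
r=lambda x,k:cv2.resize(x,None,fx=k,fy=k,interpolation=cv2.INTER_CUBIC)
o=np.zeros((560,800,3),np.uint8)
A=r(a,6);o[:360,:390]=A;o[:360,400:790]=r(b,6)
T=r(t,2.4);o[362:362+T.shape[0],:T.shape[1]]=T
cv2.imwrite("pics/c1.png",o)
E
```

```text
(192, 241) [484.  372.5 160. ]
(403, 232) [ 550.1 -106.4  160. ]
(298, 245) [521.1 139.6  32. ]
(466, 182) [ 673.2 -237.6  189. ]
(255, 172) [678.9 258.5 109. ]
(488, 350) [ 303.8 -293.5  200. ]
(405, 260) [ 512.2 -137.6    8. ]
(200, 270) [437.2 384.6   8. ]
```

View pics/c1.png

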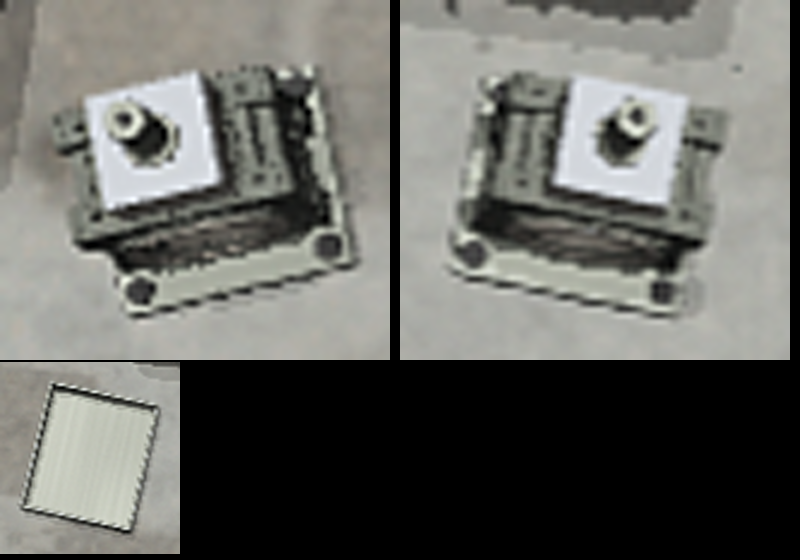

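The crop shows the left pin top at about (185.4,241.4) with its boss centre at (189.9,244.8), and the right pin top at about (404,231) with its boss centre at (401.6,235.1).

Run:
```python
from h import *
p=imaging.camera_params("top")
for n,uv,z in [("Lpin",(185.4,241.4),160),("Lboss",(189.9,244.8),118),("Rpin",(404,231),160),("Rboss",(401.6,235.1),118)]: print(n,onplane(p,uv,z).round(1))
for k in [(53,384),(158,409),(130,531),(24,508)]:
    print("tray",onplane(p,(260+k[0]/2.4,205+(k[1]-362)/2.4),32).round(1))
s=env.observe(); w=imaging.camera_params("wrist")
print("cam centre in tool",s["tool_rot"].T@(-w["R"].T@w["t"]-s["position"]),"axis",s["tool_rot"].T@w["R"].T@[0,0,1],w["vfov"])
print(imaging.camera_params("scene")["R"].T@-imaging.camera_params("scene")["t"])
# hose bottom: rays top & scene
c=[ray(p,(484,352)),ray(imaging.camera_params("scene"),(395,312))]
A=np.array([c[0][1],-c[1][1]]).T; q=np.linalg.lstsq(A,c[1][0]-c[0][0],rcond=None)[0]
print(c[0][0]+q[0]*c[0][1],c[1][0]+q[1]*c[1][1])
```

```text
Lpin [481.7 387.3 160. ]
Lboss [481.8 388.1 118. ]
Rpin [ 552.7 -108.5  160. ]
Rboss [ 552.1 -109.5  118. ]
tray [597.9 188.9  32. ]
tray [580.9  74.   32. ]
tray [447.4  91.   32. ]
tray [461.3 204.4  32. ]
cam centre in tool [  74.6559912     0.30010945 -143.38062056] axis [-0.28822572  0.00101744  0.95756196] 62.727655714774535
[-190.40213622 -598.91563821  840.48707254]
[ 298.44898291 -269.64932729  250.01543889] [ 303.56970177 -274.57096702  251.60009489]
```

Call:
{"api": "step_arm", "payload": {"deltas": [{"x": -15,"y": -7},{"x": -30,"y": -15},{"x": -31,"y": -15},{"x": -31,"y": -15},{"x": -31,"y": -15}]}}

```text
invalid input
```

Call:
{"api": "step_arm", "payload": {"deltas": [{"x": -31,"y": -15},{"x": -31,"y": -15},{"x": -31,"y": -15},{"x": -31,"y": -15},{"x": -31,"y": -15}]}}

```text
invalid input
```

Run:
```python
from h import *
s=env.observe()
for k in("t","joints","position","tool_rot","force"):print(k,s[k])
```

```text
t 0.1
joints [-1.48545804  0.42668539  0.07382798  1.60654617 -0.03411128  1.11081507
 -0.06705266]
position [156.98233001 656.10358187 230.66784788]
tool_rot [[-9.72559756e-01  2.32653120e-01 -2.14755277e-04]
 [ 2.32653210e-01  9.72559047e-01 -1.17616221e-03]
 [-6.47756189e-05 -1.19385153e-03 -9.99999285e-01]]
force [ 0.15197606 -0.48599208 -0.14405237]
```

The call was rejected, so every key is probably required in each row.

Call:
{"api": "step_arm", "payload": {"deltas": [{"x": -15,"y": -7,"z": 0,"wx": 0,"wy": 0,"wz": 0,"hand": 0},{"x": -30,"y": -15,"z": 0,"wx": 0,"wy": 0,"wz": 0,"hand": 0},{"x": -31,"y": -15,"z": 0,"wx": 0,"wy": 0,"wz": 0,"hand": 0},{"x": -31,"y": -15,"z": 0,"wx": 0,"wy": 0,"wz": 0,"hand": 0},{"x": -31,"y": -15,"z": 0,"wx": 0,"wy": 0,"wz": 0,"hand": 0}]}}

```text
t: 0.52
position: [276.9, 557.5, 231.1]
tool_rot: [[-0.973, 0.233, -0.0], [0.233, 0.973, -0.001], [-0.0, -0.001, -1.0]]
force: [0.0, 0.5, -0.4]
opening: 1.0
```

```bash
cat > o.py <<'E'
from h import *
np.set_printoptions(precision=3,suppress=True)
s=env.observe()
for k in("t","joints","position","force","opening"):print(k,s[k])
print(s["tool_rot"].round(3).tolist())
E
python3 o.py
```

```text
t 0.5167
joints [-1.305  0.342  0.116  1.733 -0.044  1.07   0.162]
position [276.937 557.529 231.052]
force [ 0.045  0.52  -0.424]
opening 0.9996391422165422
[[-0.973, 0.233, -0.0], [0.233, 0.973, -0.001], [-0.0, -0.001, -1.0]]
```

Call:
{"api": "step_arm", "payload": {"deltas": [{"x": -30,"y": -15,"z": 0,"wx": 0,"wy": 0,"wz": 0,"hand": 0},{"x": -30,"y": -15,"z": 0,"wx": 0,"wy": 0,"wz": 0,"hand": 0},{"x": -30,"y": -15,"z": 0,"wx": 0,"wy": 0,"wz": 0,"hand": 0},{"x": -30,"y": -15,"z": 0,"wx": 0,"wy": 0,"wz": 0,"hand": 0},{"x": -30,"y": -15,"z": 0,"wx": 0,"wy": 0,"wz": 0,"hand": 0}]}}

```text
t: 0.93
position: [405.3, 449.5, 231.2]
tool_rot: [[-0.972, 0.233, -0.0], [0.233, 0.972, -0.0], [0.0, -0.0, -1.0]]
force: [0.2, 1.6, 0.4]
opening: 0.998
```

Call:
{"api": "step_arm", "payload": {"deltas": [{"x": -30,"y": -15,"z": 0,"wx": 0,"wy": 0,"wz": 0,"hand": 0},{"x": -30,"y": -15,"z": 0,"wx": 0,"wy": 0,"wz": 0,"hand": 0},{"x": -20,"y": -10,"z": 0,"wx": 0,"wy": 0,"wz": 0,"hand": 0},{"x": -10,"y": -4,"z": 0,"wx": 0,"wy": 0,"wz": 0,"hand": 0},{"x": 0,"y": 0,"z": 0,"wx": 0,"wy": 0,"wz": 0,"hand": 0}]}}

```text
t: 1.35
position: [483.5, 385.1, 231.1]
tool_rot: [[-0.972, 0.237, 0.0], [0.237, 0.972, -0.001], [-0.001, -0.001, -1.0]]
force: [0.1, -0.6, 0.2]
opening: 0.999
```

```bash
cat > wr.py <<'E'
import sys
from h import *
exec(open("o.py").read())
w=imaging.camera_params("wrist"); im=imaging.capture("wrist"); np.savez("w.npz",**{k:np.array(v) for k,v in w.items()})
cv2.imwrite(sys.argv[1],im)
c=np.array(eval(sys.argv[2])); print("pred stem top, collar:",proj(w,[[*c,160],[*c,122]]))
E
python3 wr.py pics/w1.png 481.7,387.7
```

```text
t 1.35
joints [-0.953  0.337  0.223  1.748 -0.083  1.065  0.63 ]
position [483.521 385.064 231.137]
force [ 0.131 -0.55   0.245]
opening 0.99934204906627
[[-0.972, 0.237, 0.0], [0.237, 0.972, -0.001], [-0.001, -0.001, -1.0]]
pred stem top, collar: [[320.631 260.945]
 [320.217 242.724]]
```

View pics/w1.png

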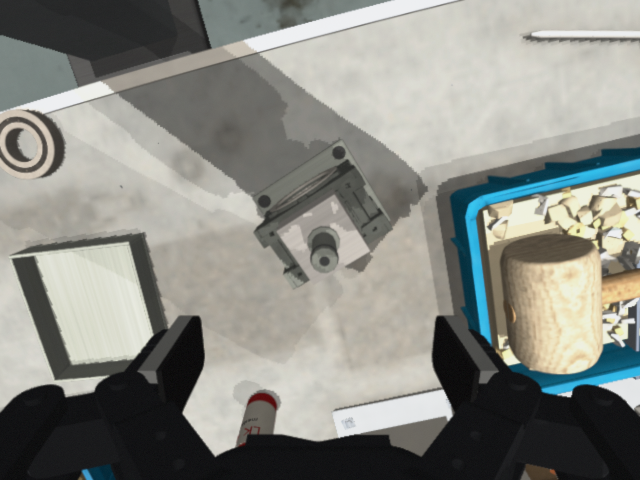

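The wrist view shows the pin under the gripper, with its stem top at about (324,263) and its collar centre at about (322,243). The prediction was (320.6,261).

Run:
```python
from h import *
w=dict(np.load("w.npz")); s=env.observe()
for uv,z in[((324,263),160),((322.5,243),122)]:
    X=onplane(w,uv,z); print(X, s["tool_rot"].T@(X-s["position"]))
```

```text
[483.37167212 389.29171658 160.        ] [-0.83153272  2.80784376 71.06695146]
[482.24585651 389.13478046 122.        ] [  0.22041294   2.40663782 109.06727427]
```

Call:
{"api": "step_arm", "payload": {"deltas": [{"x": 0.5,"y": 2.8,"z": 15,"wx": 0,"wy": 0,"wz": 0,"hand": 0},{"x": 0,"y": 0,"z": 30,"wx": 0,"wy": 0,"wz": 0,"hand": 60},{"x": 0,"y": 0,"z": 30,"wx": 0,"wy": 0,"wz": 0,"hand": 100},{"x": 0,"y": 0,"z": 18,"wx": 0,"wy": 0,"wz": 0,"hand": 120},{"x": 0,"y": 0,"z": 10,"wx": 0,"wy": 0,"wz": 0,"hand": 120}], "squeeze": 25}}

```text
t: 1.82
position: [479.1, 391.1, 125.6]
tool_rot: [[-0.973, 0.23, -0.003], [0.23, 0.973, -0.002], [0.002, -0.003, -1.0]]
force: [-0.0, -0.5, 0.7]
opening: 0.525
```

```bash
python3 wr.py pics/w2.png 482.5,388.9
```

```text
t 1.8167
joints [-0.941  0.452  0.198  1.836 -0.114  0.867  0.65 ]
position [479.08  391.078 125.635]
force [-0.022 -0.492  0.71 ]
opening 0.5251791165889648
[[-0.973, 0.23, -0.003], [0.23, 0.973, -0.002], [0.002, -0.003, -1.0]]
pred stem top, collar: [[312.081 382.976]
 [313.47  327.146]]
```

View pics/w2.png

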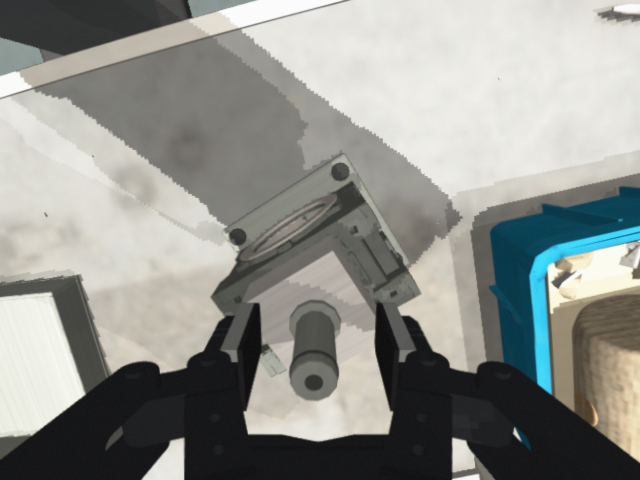

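The pin now stands between the pads, with its stem top at (314,382) and its collar at (315,325). I'll let the arm settle before measuring the offset.

Call:
{"api": "step_arm", "payload": {"deltas": [{"x": 0,"y": 0,"z": -1,"wx": 0,"wy": 0,"wz": 0,"hand": 120},{"x": 0,"y": 0,"z": 0,"wx": 0,"wy": 0,"wz": 0,"hand": 120},{"x": 0,"y": 0,"z": 0,"wx": 0,"wy": 0,"wz": 0,"hand": 120}]}}

```text
t: 2.12
position: [482.0, 391.3, 130.9]
tool_rot: [[-0.973, 0.232, 0.001], [0.232, 0.973, 0.002], [-0.001, 0.002, -1.0]]
force: [0.5, -0.1, -0.1]
opening: 0.53
```

Run:
```python
from h import *
w=dict(np.load("w.npz")); s=env.observe(); print(s["position"],s["force"],s["opening"])
for uv,z in[((314,382),160.5),((315,325),122.5)]:
    X=onplane(w,uv,z); print(X, s["tool_rot"].T@(X-s["position"]))
```

```text
[481.98636835 391.27818286 130.8815246 ] [ 0.51333414 -0.10195191 -0.06740039] 0.5295695586927331
[481.93595287 389.68004094 160.5       ] [ -0.35219299  -1.50777755 -29.62116222]
[481.42716075 389.81401568 122.5       ] [ 0.2121037  -1.57053693  8.37823843]
```

Call:
{"api": "step_arm", "payload": {"deltas": [{"x": 0,"y": -1.6,"z": 2.5,"wx": 0,"wy": 0,"wz": 0,"hand": 150},{"x": 0,"y": 0,"z": 0,"wx": 0,"wy": 0,"wz": 0,"hand": 170},{"x": 0,"y": 0,"z": 0,"wx": 0,"wy": 0,"wz": 0,"hand": 185},{"x": 0,"y": 0,"z": 0,"wx": 0,"wy": 0,"wz": 0,"hand": 200},{"x": 0,"y": 0,"z": 0,"wx": 0,"wy": 0,"wz": 0,"hand": 255}], "squeeze": 20}}

```text
t: 2.53
position: [481.3, 389.0, 127.1]
tool_rot: [[-0.973, 0.233, 0.0], [0.233, 0.973, 0.0], [-0.0, 0.0, -1.0]]
force: [0.7, -0.2, 2.9]
opening: 0.177
```

Call:
{"api": "step_arm", "payload": {"deltas": [{"x": 0,"y": 0,"z": 0,"wx": 0,"wy": 0,"wz": 0,"hand": 255},{"x": 0,"y": 0,"z": 0,"wx": 0,"wy": 0,"wz": 0,"hand": 255}], "squeeze": 20}}

```text
t: 2.7
position: [481.3, 389.0, 127.0]
tool_rot: [[-0.973, 0.233, 0.0], [0.233, 0.973, 0.0], [-0.0, 0.0, -1.0]]
force: [-0.3, -0.3, 4.7]
opening: 0.181
```

Gripped, with almost no side load. I'll raise the grip force next.

Call:
{"api": "step_arm", "payload": {"deltas": [{"x": 0,"y": 0,"z": 0,"wx": 0,"wy": 0,"wz": 0,"hand": 255},{"x": 0,"y": 0,"z": 0,"wx": 0,"wy": 0,"wz": 0,"hand": 255},{"x": 0,"y": 0,"z": 0,"wx": 0,"wy": 0,"wz": 0,"hand": 255}], "squeeze": 80}}

```text
t: 2.95
position: [481.3, 389.0, 127.2]
tool_rot: [[-0.973, 0.233, 0.0], [0.233, 0.973, 0.0], [-0.0, 0.0, -1.0]]
force: [-1.6, -0.4, 6.9]
opening: 0.16
```

Call:
{"api": "step_arm", "payload": {"deltas": [{"x": 0,"y": 0,"z": -0.2,"wx": 0,"wy": 0,"wz": 0,"hand": 255},{"x": 0,"y": 0,"z": -0.2,"wx": 0,"wy": 0,"wz": 0,"hand": 255},{"x": 0,"y": 0,"z": 0,"wx": 0,"wy": 0,"wz": 0,"hand": 255}]}}

```text
t: 3.2
position: [481.3, 389.0, 127.3]
tool_rot: [[-0.973, 0.233, 0.0], [0.233, 0.973, 0.0], [-0.0, 0.0, -1.0]]
force: [0.3, 0.5, 2.3]
opening: 0.162
```

Call:
{"api": "step_arm", "payload": {"deltas": [{"x": 0,"y": 0,"z": -0.2,"wx": 0,"wy": 0,"wz": 0,"hand": 255},{"x": 0,"y": 0,"z": -0.2,"wx": 0,"wy": 0,"wz": 0,"hand": 255},{"x": 0,"y": 0,"z": 0,"wx": 0,"wy": 0,"wz": 0,"hand": 255}]}}

```text
t: 3.45
position: [481.1, 388.7, 127.4]
tool_rot: [[-0.973, 0.233, -0.0], [0.233, 0.973, -0.0], [0.0, -0.0, -1.0]]
force: [0.9, 0.4, -2.3]
opening: 0.164
```

Call:
{"api": "step_arm", "payload": {"deltas": [{"x": 0,"y": 0,"z": -0.2,"wx": 0,"wy": 0,"wz": 0,"hand": 255},{"x": 0,"y": 0,"z": -0.2,"wx": 0,"wy": 0,"wz": 0,"hand": 255},{"x": 0,"y": 0,"z": 0,"wx": 0,"wy": 0,"wz": 0,"hand": 255}]}}

```text
t: 3.7
position: [480.9, 388.7, 127.8]
tool_rot: [[-0.973, 0.233, -0.0], [0.233, 0.973, -0.0], [0.0, -0.001, -1.0]]
force: [0.4, 0.7, -2.6]
opening: 0.163
```

Call:
{"api": "step_arm", "payload": {"deltas": [{"x": 0,"y": 0,"z": -0.3,"wx": 0,"wy": 0,"wz": 0,"hand": 255},{"x": 0,"y": 0,"z": -0.3,"wx": 0,"wy": 0,"wz": 0,"hand": 255},{"x": 0,"y": 0,"z": -0.2,"wx": 0,"wy": 0,"wz": 0,"hand": 255},{"x": 0,"y": 0,"z": 0,"wx": 0,"wy": 0,"wz": 0,"hand": 255}]}}

```text
t: 4.03
position: [481.1, 388.8, 128.8]
tool_rot: [[-0.973, 0.233, -0.0], [0.233, 0.973, -0.0], [0.0, -0.0, -1.0]]
force: [-1.5, -0.4, -1.6]
opening: 0.165
```

Call:
{"api": "step_arm", "payload": {"deltas": [{"x": 0,"y": 0,"z": -0.3,"wx": 0,"wy": 0,"wz": 0,"hand": 255},{"x": 0,"y": 0,"z": -0.3,"wx": 0,"wy": 0,"wz": 0,"hand": 255},{"x": 0,"y": 0,"z": -0.3,"wx": 0,"wy": 0,"wz": 0,"hand": 255},{"x": 0,"y": 0,"z": 0,"wx": 0,"wy": 0,"wz": 0,"hand": 255}]}}

```text
t: 4.37
position: [481.2, 388.9, 129.8]
tool_rot: [[-0.973, 0.233, 0.0], [0.233, 0.973, 0.0], [-0.0, 0.0, -1.0]]
force: [0.4, -0.2, -2.7]
opening: 0.159
```

Call:
{"api": "step_arm", "payload": {"deltas": [{"x": 0,"y": 0,"z": -0.3,"wx": 0,"wy": 0,"wz": 0,"hand": 255},{"x": 0,"y": 0,"z": -0.3,"wx": 0,"wy": 0,"wz": 0,"hand": 255},{"x": 0,"y": 0,"z": -0.3,"wx": 0,"wy": 0,"wz": 0,"hand": 255},{"x": 0,"y": 0,"z": 0,"wx": 0,"wy": 0,"wz": 0,"hand": 255}]}}

```text
t: 4.7
position: [481.2, 388.9, 130.7]
tool_rot: [[-0.973, 0.233, -0.0], [0.233, 0.973, 0.0], [0.0, 0.0, -1.0]]
force: [-0.4, 0.1, -2.0]
opening: 0.166
```

Call:
{"api": "step_arm", "payload": {"deltas": [{"x": 0,"y": 0,"z": -0.3,"wx": 0,"wy": 0,"wz": 0,"hand": 255},{"x": 0,"y": 0,"z": -0.3,"wx": 0,"wy": 0,"wz": 0,"hand": 255},{"x": 0,"y": 0,"z": -0.3,"wx": 0,"wy": 0,"wz": 0,"hand": 255},{"x": 0,"y": 0,"z": 0,"wx": 0,"wy": 0,"wz": 0,"hand": 255}]}}

```text
t: 5.03
position: [481.2, 388.9, 131.6]
tool_rot: [[-0.973, 0.233, -0.0], [0.233, 0.973, 0.0], [0.0, 0.0, -1.0]]
force: [0.2, 0.5, -2.0]
opening: 0.163
```

Call:
{"api": "step_arm", "payload": {"deltas": [{"x": 0,"y": 0,"z": -0.3,"wx": 0,"wy": 0,"wz": 0,"hand": 255},{"x": 0,"y": 0,"z": -0.3,"wx": 0,"wy": 0,"wz": 0,"hand": 255},{"x": 0,"y": 0,"z": -0.3,"wx": 0,"wy": 0,"wz": 0,"hand": 255},{"x": 0,"y": 0,"z": 0,"wx": 0,"wy": 0,"wz": 0,"hand": 255}]}}

```text
t: 5.37
position: [481.2, 388.9, 132.5]
tool_rot: [[-0.973, 0.233, -0.0], [0.233, 0.973, -0.0], [0.0, -0.0, -1.0]]
force: [0.4, -0.3, -1.7]
opening: 0.166
```

Call:
{"api": "step_arm", "payload": {"deltas": [{"x": 0,"y": 0,"z": -0.3,"wx": 0,"wy": 0,"wz": 0,"hand": 255},{"x": 0,"y": 0,"z": -0.3,"wx": 0,"wy": 0,"wz": 0,"hand": 255},{"x": 0,"y": 0,"z": -0.3,"wx": 0,"wy": 0,"wz": 0,"hand": 255},{"x": 0,"y": 0,"z": 0,"wx": 0,"wy": 0,"wz": 0,"hand": 255}]}}

```text
t: 5.7
position: [481.2, 388.9, 133.4]
tool_rot: [[-0.973, 0.233, -0.0], [0.233, 0.973, -0.0], [0.0, -0.0, -1.0]]
force: [0.3, -0.4, -2.0]
opening: 0.166
```

Call:
{"api": "step_arm", "payload": {"deltas": [{"x": 0,"y": 0,"z": -0.3,"wx": 0,"wy": 0,"wz": 0,"hand": 255},{"x": 0,"y": 0,"z": -0.3,"wx": 0,"wy": 0,"wz": 0,"hand": 255},{"x": 0,"y": 0,"z": -0.3,"wx": 0,"wy": 0,"wz": 0,"hand": 255},{"x": 0,"y": 0,"z": 0,"wx": 0,"wy": 0,"wz": 0,"hand": 255}]}}

```text
t: 6.03
position: [481.2, 388.9, 134.3]
tool_rot: [[-0.973, 0.233, -0.0], [0.233, 0.973, 0.0], [0.0, 0.0, -1.0]]
force: [-0.4, -0.3, -1.6]
opening: 0.159
```

Call:
{"api": "step_arm", "payload": {"deltas": [{"x": 0,"y": 0,"z": -0.3,"wx": 0,"wy": 0,"wz": 0,"hand": 255},{"x": 0,"y": 0,"z": -0.3,"wx": 0,"wy": 0,"wz": 0,"hand": 255},{"x": 0,"y": 0,"z": -0.3,"wx": 0,"wy": 0,"wz": 0,"hand": 255},{"x": 0,"y": 0,"z": 0,"wx": 0,"wy": 0,"wz": 0,"hand": 255}]}}

```text
t: 6.37
position: [481.2, 388.9, 135.2]
tool_rot: [[-0.973, 0.233, -0.0], [0.233, 0.973, -0.0], [0.0, -0.0, -1.0]]
force: [-0.4, -0.0, -2.7]
opening: 0.163
```

Call:
{"api": "step_arm", "payload": {"deltas": [{"x": 0,"y": 0,"z": -0.3,"wx": 0,"wy": 0,"wz": 0,"hand": 255},{"x": 0,"y": 0,"z": -0.3,"wx": 0,"wy": 0,"wz": 0,"hand": 255},{"x": 0,"y": 0,"z": -0.3,"wx": 0,"wy": 0,"wz": 0,"hand": 255},{"x": 0,"y": 0,"z": 0,"wx": 0,"wy": 0,"wz": 0,"hand": 255}]}}

```text
t: 6.7
position: [481.2, 388.9, 136.1]
tool_rot: [[-0.973, 0.233, 0.0], [0.233, 0.973, 0.0], [-0.0, 0.0, -1.0]]
force: [-0.1, 0.4, -2.2]
opening: 0.166
```

Call:
{"api": "step_arm", "payload": {"deltas": [{"x": 0,"y": 0,"z": -0.3,"wx": 0,"wy": 0,"wz": 0,"hand": 255},{"x": 0,"y": 0,"z": -0.3,"wx": 0,"wy": 0,"wz": 0,"hand": 255},{"x": 0,"y": 0,"z": -0.3,"wx": 0,"wy": 0,"wz": 0,"hand": 255},{"x": 0,"y": 0,"z": 0,"wx": 0,"wy": 0,"wz": 0,"hand": 255}]}}

```text
t: 7.03
position: [481.2, 388.9, 137.0]
tool_rot: [[-0.973, 0.233, -0.0], [0.233, 0.973, 0.0], [0.0, 0.0, -1.0]]
force: [-1.0, -0.1, -2.5]
opening: 0.162
```

Call:
{"api": "step_arm", "payload": {"deltas": [{"x": 0,"y": 0,"z": -0.3,"wx": 0,"wy": 0,"wz": 0,"hand": 255},{"x": 0,"y": 0,"z": -0.3,"wx": 0,"wy": 0,"wz": 0,"hand": 255},{"x": 0,"y": 0,"z": -0.3,"wx": 0,"wy": 0,"wz": 0,"hand": 255},{"x": 0,"y": 0,"z": 0,"wx": 0,"wy": 0,"wz": 0,"hand": 255}]}}

```text
t: 7.37
position: [481.2, 388.8, 137.8]
tool_rot: [[-0.973, 0.233, -0.0], [0.233, 0.973, -0.0], [0.0, -0.0, -1.0]]
force: [0.2, -0.3, -3.1]
opening: 0.162
```

Call:
{"api": "step_arm", "payload": {"deltas": [{"x": 0,"y": 0,"z": -0.3,"wx": 0,"wy": 0,"wz": 0,"hand": 255},{"x": 0,"y": 0,"z": -0.3,"wx": 0,"wy": 0,"wz": 0,"hand": 255},{"x": 0,"y": 0,"z": -0.3,"wx": 0,"wy": 0,"wz": 0,"hand": 255},{"x": 0,"y": 0,"z": 0,"wx": 0,"wy": 0,"wz": 0,"hand": 255}]}}

```text
t: 7.7
position: [481.2, 388.9, 138.8]
tool_rot: [[-0.973, 0.233, -0.0], [0.233, 0.973, 0.0], [0.0, 0.0, -1.0]]
force: [-0.9, 0.3, -3.0]
opening: 0.16
```

Call:
{"api": "step_arm", "payload": {"deltas": [{"x": 0,"y": 0,"z": -0.3,"wx": 0,"wy": 0,"wz": 0,"hand": 255},{"x": 0,"y": 0,"z": -0.3,"wx": 0,"wy": 0,"wz": 0,"hand": 255},{"x": 0,"y": 0,"z": -0.4,"wx": 0,"wy": 0,"wz": 0,"hand": 255},{"x": 0,"y": 0,"z": 0,"wx": 0,"wy": 0,"wz": 0,"hand": 255}]}}

```text
t: 8.03
position: [481.2, 388.9, 139.8]
tool_rot: [[-0.973, 0.233, -0.0], [0.233, 0.973, -0.0], [0.0, -0.0, -1.0]]
force: [-1.3, -0.3, -2.6]
opening: 0.164
```

The pin has risen 12.6 mm, past any possible slack, against drag only, so the left pin is unsound. I'll draw it out.

Call:
{"api": "step_arm", "payload": {"deltas": [{"x": 0,"y": 0,"z": -0.6,"wx": 0,"wy": 0,"wz": 0,"hand": 255},{"x": 0,"y": 0,"z": -0.6,"wx": 0,"wy": 0,"wz": 0,"hand": 255},{"x": 0,"y": 0,"z": -0.6,"wx": 0,"wy": 0,"wz": 0,"hand": 255},{"x": 0,"y": 0,"z": -0.6,"wx": 0,"wy": 0,"wz": 0,"hand": 255},{"x": 0,"y": 0,"z": -0.6,"wx": 0,"wy": 0,"wz": 0,"hand": 255}]}}

```text
t: 8.45
position: [481.2, 388.9, 142.8]
tool_rot: [[-0.973, 0.233, 0.0], [0.233, 0.973, 0.0], [-0.0, 0.0, -1.0]]
force: [-0.5, 0.8, -2.3]
opening: 0.162
```

Call:
{"api": "step_arm", "payload": {"deltas": [{"x": 0,"y": 0,"z": -0.8,"wx": 0,"wy": 0,"wz": 0,"hand": 255},{"x": 0,"y": 0,"z": -0.8,"wx": 0,"wy": 0,"wz": 0,"hand": 255},{"x": 0,"y": 0,"z": -0.8,"wx": 0,"wy": 0,"wz": 0,"hand": 255},{"x": 0,"y": 0,"z": -0.8,"wx": 0,"wy": 0,"wz": 0,"hand": 255},{"x": 0,"y": 0,"z": -0.8,"wx": 0,"wy": 0,"wz": 0,"hand": 255}]}}

```text
t: 8.87
position: [481.3, 388.9, 146.9]
tool_rot: [[-0.973, 0.233, 0.0], [0.233, 0.973, 0.0], [-0.0, 0.0, -1.0]]
force: [-1.0, 0.1, -0.3]
opening: 0.166
```

Call:
{"api": "step_arm", "payload": {"deltas": [{"x": 0,"y": 0,"z": -0.8,"wx": 0,"wy": 0,"wz": 0,"hand": 255},{"x": 0,"y": 0,"z": -0.8,"wx": 0,"wy": 0,"wz": 0,"hand": 255},{"x": 0,"y": 0,"z": -0.8,"wx": 0,"wy": 0,"wz": 0,"hand": 255},{"x": 0,"y": 0,"z": -0.8,"wx": 0,"wy": 0,"wz": 0,"hand": 255},{"x": 0,"y": 0,"z": -0.8,"wx": 0,"wy": 0,"wz": 0,"hand": 255}]}}

```text
t: 9.28
position: [481.2, 388.9, 150.8]
tool_rot: [[-0.973, 0.233, -0.0], [0.233, 0.973, -0.0], [0.0, -0.0, -1.0]]
force: [0.0, -0.3, -0.4]
opening: 0.167
```

Call:
{"api": "step_arm", "payload": {"deltas": [{"x": 0,"y": 0,"z": -0.8,"wx": 0,"wy": 0,"wz": 0,"hand": 255},{"x": 0,"y": 0,"z": -0.8,"wx": 0,"wy": 0,"wz": 0,"hand": 255},{"x": 0,"y": 0,"z": -0.8,"wx": 0,"wy": 0,"wz": 0,"hand": 255},{"x": 0,"y": 0,"z": -1,"wx": 0,"wy": 0,"wz": 0,"hand": 255},{"x": 0,"y": 0,"z": -1,"wx": 0,"wy": 0,"wz": 0,"hand": 255}]}}

```text
t: 9.7
position: [481.2, 388.9, 155.2]
tool_rot: [[-0.973, 0.233, -0.0], [0.233, 0.973, -0.0], [0.0, -0.0, -1.0]]
force: [0.0, -0.2, -0.6]
opening: 0.159
```

Call:
{"api": "step_arm", "payload": {"deltas": [{"x": 0,"y": 0,"z": -10,"wx": 0,"wy": 0,"wz": 0,"hand": 255},{"x": 0,"y": 0,"z": -20,"wx": 0,"wy": 0,"wz": 0,"hand": 255},{"x": -7,"y": -18,"z": -10,"wx": 0,"wy": 0,"wz": 0,"hand": 255},{"x": -12,"y": -28,"z": 0,"wx": 0,"wy": 0,"wz": 0,"hand": 255},{"x": -12,"y": -28,"z": 0,"wx": 0,"wy": 0,"wz": 0,"hand": 255}]}}

```text
t: 10.12
position: [494.3, 309.7, 196.5]
tool_rot: [[-0.973, 0.231, 0.001], [0.231, 0.973, 0.001], [-0.001, 0.002, -1.0]]
force: [0.4, -0.2, -0.8]
opening: 0.16
```

Call:
{"api": "step_arm", "payload": {"deltas": [{"x": -12,"y": -28,"z": 0,"wx": 0,"wy": 0,"wz": 0,"hand": 255},{"x": -12,"y": -28,"z": 0,"wx": 0,"wy": 0,"wz": 0,"hand": 255},{"x": -12,"y": -28,"z": 0,"wx": 0,"wy": 0,"wz": 0,"hand": 255},{"x": -12,"y": -28,"z": 0,"wx": 0,"wy": 0,"wz": 0,"hand": 255},{"x": -12,"y": -28,"z": 0,"wx": 0,"wy": 0,"wz": 0,"hand": 255}]}}

```text
t: 10.53
position: [520.1, 158.2, 196.0]
tool_rot: [[-0.973, 0.233, 0.001], [0.233, 0.973, 0.001], [-0.001, 0.001, -1.0]]
force: [0.9, 0.2, -1.1]
opening: 0.158
```

Call:
{"api": "step_arm", "payload": {"deltas": [{"x": -6,"y": -14,"z": 0,"wx": 0,"wy": 0,"wz": 0,"hand": 255},{"x": 0,"y": -5,"z": 20,"wx": 0,"wy": 0,"wz": 0,"hand": 255},{"x": 0,"y": 0,"z": 30,"wx": 0,"wy": 0,"wz": 0,"hand": 255},{"x": 0,"y": 0,"z": 30,"wx": 0,"wy": 0,"wz": 0,"hand": 255},{"x": 0,"y": 0,"z": 15,"wx": 0,"wy": 0,"wz": 0,"hand": 255}]}}

```text
t: 10.95
position: [520.3, 139.3, 98.1]
tool_rot: [[-0.973, 0.233, -0.002], [0.233, 0.973, -0.001], [0.002, -0.001, -1.0]]
force: [-1.5, 1.1, -1.1]
opening: 0.159
```

Call:
{"api": "step_arm", "payload": {"deltas": [{"x": 0,"y": 0,"z": 5,"wx": 0,"wy": 0,"wz": 0,"hand": 255},{"x": 0,"y": 0,"z": 0,"wx": 0,"wy": 0,"wz": 0,"hand": 255}]}}

```text
t: 11.12
position: [521.0, 139.5, 94.7]
tool_rot: [[-0.973, 0.233, -0.001], [0.233, 0.973, -0.001], [0.001, -0.001, -1.0]]
force: [-0.6, 0.3, -0.0]
opening: 0.165
```

```bash
python3 o.py
python3 - <<'E'
from h import *
for n,(x0,x1,y0,y1) in {"top":(230,370,170,290),"scene":(170,370,150,300)}.items():
    cv2.imwrite(f"pics/{n}2.png",cv2.resize(imaging.capture(n)[y0:y1,x0:x1],None,fx=2.8,fy=2.8,interpolation=cv2.INTER_CUBIC))
a=cv2.imread("pics/top2.png");b=cv2.imread("pics/scene2.png")
b=cv2.resize(b,(400,300));a=cv2.resize(a,(392,336))
o=np.zeros((336,800,3),np.uint8);o[:,:392]=a;o[:300,400:]=b;cv2.imwrite("pics/c2.png",o)
E
```

```text
t 11.1167
joints [-0.612  0.388  0.282  2.041 -0.158  0.735  1.103]
position [520.964 139.512  94.711]
force [-0.567  0.315 -0.04 ]
opening 0.164727678772407
[[-0.973, 0.233, -0.001], [0.233, 0.973, -0.001], [0.001, -0.001, -1.0]]
```

View pics/c2.png

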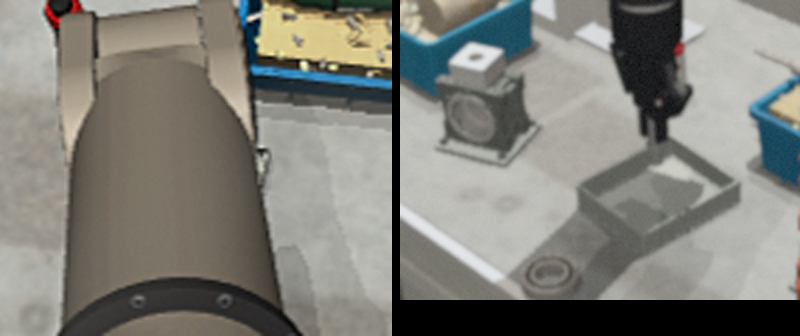

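The scene crop shows the left boss empty and the pin in the fingers above the tray. I'll lower it.

Call:
{"api": "step_arm", "payload": {"deltas": [{"x": 0,"y": 0,"z": 15,"wx": 0,"wy": 0,"wz": 0,"hand": 255},{"x": 0,"y": 0,"z": 20,"wx": 0,"wy": 0,"wz": 0,"hand": 255},{"x": 0,"y": 0,"z": 12,"wx": 0,"wy": 0,"wz": 0,"hand": 255},{"x": 0,"y": 0,"z": 5,"wx": 0,"wy": 0,"wz": 0,"hand": 255},{"x": 0,"y": 0,"z": 2,"wx": 0,"wy": 0,"wz": 0,"hand": 255}]}}

```text
t: 11.63
position: [521.3, 139.7, 41.1]
tool_rot: [[-0.973, 0.233, -0.0], [0.233, 0.973, -0.0], [0.0, -0.0, -1.0]]
force: [-1.1, 1.1, -0.6]
opening: 0.159
```

Call:
{"api": "step_arm", "payload": {"deltas": [{"x": 0,"y": 0,"z": 1,"wx": 0,"wy": 0,"wz": 0,"hand": 255},{"x": 0,"y": 0,"z": 0.5,"wx": 0,"wy": 0,"wz": 0,"hand": 255},{"x": 0,"y": 0,"z": 0.5,"wx": 0,"wy": 0,"wz": 0,"hand": 255},{"x": 0,"y": 0,"z": 0,"wx": 0,"wy": 0,"wz": 0,"hand": 255}]}}

```text
t: 11.97
position: [521.6, 139.8, 39.6]
tool_rot: [[-0.973, 0.233, 0.001], [0.233, 0.973, 0.0], [-0.001, 0.0, -1.0]]
force: [-0.4, -0.4, 0.2]
opening: 0.163
```

Foot about 4 mm above the floor. Creeping down to contact.

Call:
{"api": "step_arm", "payload": {"deltas": [{"x": 0,"y": 0,"z": 0.6,"wx": 0,"wy": 0,"wz": 0,"hand": 255},{"x": 0,"y": 0,"z": 0.6,"wx": 0,"wy": 0,"wz": 0,"hand": 255},{"x": 0,"y": 0,"z": 0.6,"wx": 0,"wy": 0,"wz": 0,"hand": 255},{"x": 0,"y": 0,"z": 0.6,"wx": 0,"wy": 0,"wz": 0,"hand": 255},{"x": 0,"y": 0,"z": 0.4,"wx": 0,"wy": 0,"wz": 0,"hand": 255}]}}

```text
t: 12.38
position: [521.3, 139.7, 36.2]
tool_rot: [[-0.973, 0.233, -0.0], [0.233, 0.973, -0.0], [0.0, -0.0, -1.0]]
force: [-0.1, -0.2, -1.1]
opening: 0.164
```

Call:
{"api": "step_arm", "payload": {"deltas": [{"x": 0,"y": 0,"z": 0.4,"wx": 0,"wy": 0,"wz": 0,"hand": 255},{"x": 0,"y": 0,"z": 0.4,"wx": 0,"wy": 0,"wz": 0,"hand": 255},{"x": 0,"y": 0,"z": 0.4,"wx": 0,"wy": 0,"wz": 0,"hand": 255},{"x": 0,"y": 0,"z": 0,"wx": 0,"wy": 0,"wz": 0,"hand": 255}]}}

```text
t: 12.72
position: [521.4, 139.7, 35.2]
tool_rot: [[-0.973, 0.233, 0.0], [0.233, 0.973, 0.0], [-0.0, 0.0, -1.0]]
force: [-1.3, -0.8, 2.7]
opening: 0.165
```

Call:
{"api": "step_arm", "payload": {"deltas": [{"x": 0,"y": 0,"z": 0,"wx": 0,"wy": 0,"wz": 0,"hand": 255},{"x": 0,"y": 0,"z": 0,"wx": 0,"wy": 0,"wz": 0,"hand": 205},{"x": 0,"y": 0,"z": 0,"wx": 0,"wy": 0,"wz": 0,"hand": 190},{"x": 0,"y": 0,"z": 0,"wx": 0,"wy": 0,"wz": 0,"hand": 160},{"x": 0,"y": 0,"z": 0,"wx": 0,"wy": 0,"wz": 0,"hand": 120}], "squeeze": 20}}

```text
t: 13.13
position: [521.3, 139.7, 35.1]
tool_rot: [[-0.973, 0.233, -0.0], [0.233, 0.973, -0.0], [0.0, -0.0, -1.0]]
force: [-1.4, -0.1, 0.4]
opening: 0.498
```

Call:
{"api": "step_arm", "payload": {"deltas": [{"x": 0,"y": 0,"z": -5,"wx": 0,"wy": 0,"wz": 0,"hand": 110},{"x": 0,"y": 0,"z": -15,"wx": 0,"wy": 0,"wz": 0,"hand": 110},{"x": 0,"y": 0,"z": -30,"wx": 0,"wy": 0,"wz": 0,"hand": 110},{"x": 0,"y": 0,"z": -35,"wx": 0,"wy": 0,"wz": 0,"hand": 110},{"x": 0,"y": 0,"z": -35,"wx": 0,"wy": 0,"wz": 0,"hand": 110}]}}

```text
t: 13.55
position: [520.8, 139.3, 156.5]
tool_rot: [[-0.972, 0.233, -0.001], [0.233, 0.972, -0.001], [0.001, -0.001, -1.0]]
force: [0.9, -0.4, 0.5]
opening: 0.57
```

Call:
{"api": "step_arm", "payload": {"deltas": [{"x": 0,"y": 0,"z": -35,"wx": 0,"wy": 0,"wz": 0,"hand": 110},{"x": 0,"y": 0,"z": -20,"wx": 0,"wy": 0,"wz": 0,"hand": 110},{"x": 0,"y": 0,"z": -5,"wx": 0,"wy": 0,"wz": 0,"hand": 110},{"x": 0,"y": 0,"z": 0,"wx": 0,"wy": 0,"wz": 0,"hand": 110}]}}

```text
t: 13.88
position: [522.0, 140.0, 217.0]
tool_rot: [[-0.973, 0.233, 0.003], [0.233, 0.973, 0.002], [-0.002, 0.002, -1.0]]
force: [-0.7, 0.2, -1.1]
opening: 0.566
```

```bash
python3 wr.py pics/w3.png 552.4,-109
```

```text
t 13.8833
joints [-0.66   0.223  0.326  1.941 -0.086  0.987  1.041]
position [521.981 139.958 216.968]
force [-0.682  0.2   -1.146]
opening 0.5656004503952847
[[-0.973, 0.233, 0.003], [0.233, 0.973, 0.002], [-0.002, 0.002, -1.0]]
pred stem top, collar: [[-53.209 401.675]
 [ -8.679 367.906]]
```

View pics/w3.png

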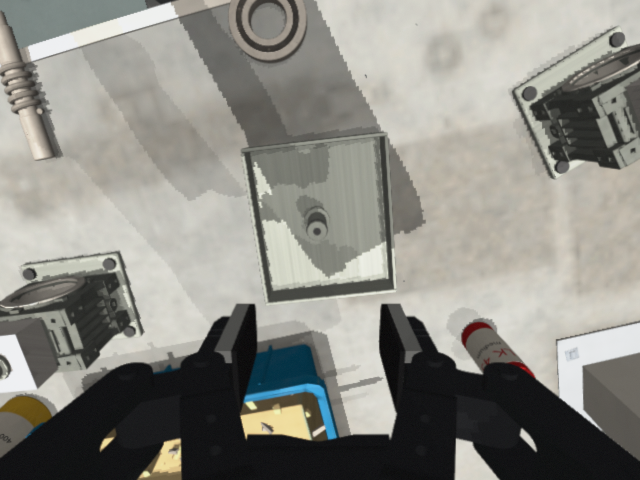

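The rejected pin is standing upright in the middle of the tray, at (316,225). Next is the right pin.

Call:
{"api": "step_arm", "payload": {"deltas": [{"x": -5,"y": -14,"z": 0,"wx": 0,"wy": 0,"wz": 0,"hand": 110},{"x": -11,"y": -28,"z": 0,"wx": 0,"wy": 0,"wz": 0,"hand": 110},{"x": -11,"y": -30,"z": 0,"wx": 0,"wy": 0,"wz": 0,"hand": 110},{"x": -11,"y": -30,"z": 0,"wx": 0,"wy": 0,"wz": 0,"hand": 110},{"x": -11,"y": -30,"z": 0,"wx": 0,"wy": 0,"wz": 0,"hand": 110}]}}

```text
t: 14.35
position: [537.3, -1.6, 213.5]
tool_rot: [[-0.973, 0.232, -0.002], [0.232, 0.973, -0.001], [0.002, -0.001, -1.0]]
force: [1.0, 0.3, 0.1]
opening: 0.566
```

Call:
{"api": "step_arm", "payload": {"deltas": [{"x": -11,"y": -30,"z": 0,"wx": 0,"wy": 0,"wz": 0,"hand": 110},{"x": -11,"y": -28,"z": 0,"wx": 0,"wy": 0,"wz": 0,"hand": 110},{"x": -11,"y": -26,"z": 0,"wx": 0,"wy": 0,"wz": 0,"hand": 110},{"x": -5,"y": -13,"z": 0,"wx": 0,"wy": 0,"wz": 0,"hand": 110},{"x": -1,"y": -5,"z": 0,"wx": 0,"wy": 0,"wz": 0,"hand": 110}]}}

```text
t: 14.77
position: [551.6, -111.3, 213.5]
tool_rot: [[-0.972, 0.236, -0.003], [0.236, 0.972, -0.001], [0.002, -0.002, -1.0]]
force: [-0.7, 0.1, 0.6]
opening: 0.568
```

Call:
{"api": "step_arm", "payload": {"deltas": [{"x": 0,"y": 0,"z": 20,"wx": 0,"wy": 0,"wz": 0,"hand": 110},{"x": 0,"y": 0,"z": 10,"wx": 0,"wy": 0,"wz": 0,"hand": 110},{"x": 0,"y": 0,"z": 0,"wx": 0,"wy": 0,"wz": 0,"hand": 110},{"x": 0,"y": 0,"z": 0,"wx": 0,"wy": 0,"wz": 0,"hand": 110}]}}

```text
t: 15.1
position: [551.8, -107.6, 184.2]
tool_rot: [[-0.973, 0.232, -0.002], [0.232, 0.973, -0.0], [0.002, -0.001, -1.0]]
force: [0.3, 0.2, 0.3]
opening: 0.568
```

```bash
python3 wr.py pics/w4.png 552.0,-108
```

```text
t 15.1
joints [-0.289  0.313  0.447  1.929 -0.165  0.938  1.575]
position [ 551.775 -107.608  184.19 ]
force [0.314 0.217 0.291]
opening 0.5682785602114862
[[-0.973, 0.232, -0.002], [0.232, 0.973, -0.0], [0.002, -0.001, -1.0]]
pred stem top, collar: [[315.952 299.096]
 [316.225 271.059]]
```

View pics/w4.png

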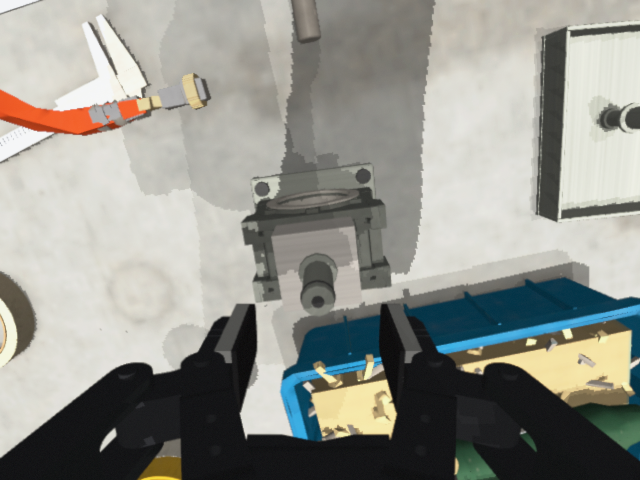

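Stem top is at (318,298), about 2 px right of the prediction. Descending with a +0.7 mm correction in y.

Call:
{"api": "step_arm", "payload": {"deltas": [{"x": 0,"y": 0.7,"z": 12,"wx": 0,"wy": 0,"wz": 0,"hand": 120},{"x": 0,"y": 0,"z": 20,"wx": 0,"wy": 0,"wz": 0,"hand": 120},{"x": 0,"y": 0,"z": 15,"wx": 0,"wy": 0,"wz": 0,"hand": 120},{"x": 0,"y": 0,"z": 6,"wx": 0,"wy": 0,"wz": 0,"hand": 120},{"x": 0,"y": 0,"z": 2,"wx": 0,"wy": 0,"wz": 0,"hand": 120}]}}

```text
t: 15.57
position: [552.1, -107.4, 129.2]
tool_rot: [[-0.973, 0.232, -0.001], [0.232, 0.973, -0.0], [0.001, -0.0, -1.0]]
force: [-0.3, -0.6, 0.6]
opening: 0.531
```

Call:
{"api": "step_arm", "payload": {"deltas": [{"x": 0,"y": 0,"z": 0,"wx": 0,"wy": 0,"wz": 0,"hand": 120},{"x": 0,"y": 0,"z": 0,"wx": 0,"wy": 0,"wz": 0,"hand": 120},{"x": 0,"y": 0,"z": 0,"wx": 0,"wy": 0,"wz": 0,"hand": 120}]}}

```text
t: 15.82
position: [553.1, -107.7, 131.0]
tool_rot: [[-0.973, 0.233, 0.001], [0.233, 0.973, -0.0], [-0.001, 0.0, -1.0]]
force: [-0.3, -0.5, 0.4]
opening: 0.53
```

```bash
python3 wr.py pics/w5.png 552.0,-107.2
```

```text
t 15.8167
joints [-0.263  0.383  0.424  1.972 -0.21   0.828  1.612]
position [ 553.132 -107.725  130.992]
force [-0.283 -0.523  0.402]
opening 0.5298866552487561
[[-0.973, 0.233, 0.001], [0.233, 0.973, -0.0], [-0.001, 0.0, -1.0]]
pred stem top, collar: [[317.257 360.467]
 [317.246 310.34 ]]
```

View pics/w5.png

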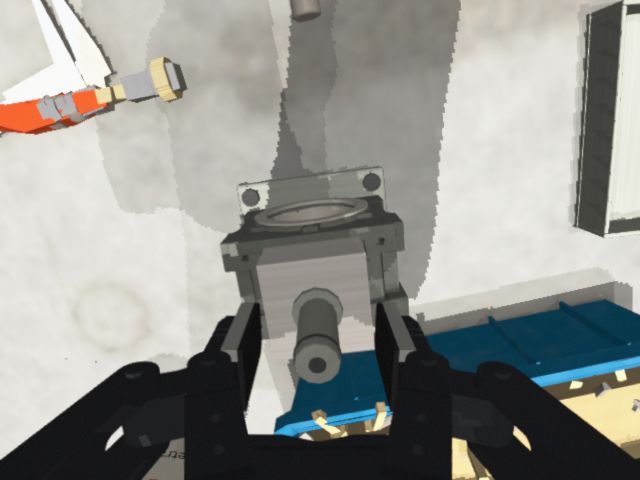

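The pin is centred between the pads, at column 318 against a pad midpoint of about 317.

Call:
{"api": "step_arm", "payload": {"deltas": [{"x": 0.5,"y": 0.3,"z": 2,"wx": 0,"wy": 0,"wz": 0,"hand": 150},{"x": 0,"y": 0,"z": 1,"wx": 0,"wy": 0,"wz": 0,"hand": 170},{"x": 0,"y": 0,"z": 0,"wx": 0,"wy": 0,"wz": 0,"hand": 185},{"x": 0,"y": 0,"z": 0,"wx": 0,"wy": 0,"wz": 0,"hand": 200},{"x": 0,"y": 0,"z": 0,"wx": 0,"wy": 0,"wz": 0,"hand": 255}], "squeeze": 20}}

```text
t: 16.28
position: [552.1, -107.3, 127.1]
tool_rot: [[-0.973, 0.233, -0.0], [0.233, 0.973, -0.0], [0.0, -0.0, -1.0]]
force: [-0.7, -0.9, -0.4]
opening: 0.178
```

Call:
{"api": "step_arm", "payload": {"deltas": [{"x": 0,"y": 0,"z": 0,"wx": 0,"wy": 0,"wz": 0,"hand": 255},{"x": 0,"y": 0,"z": 0,"wx": 0,"wy": 0,"wz": 0,"hand": 255},{"x": 0,"y": 0,"z": 0,"wx": 0,"wy": 0,"wz": 0,"hand": 255}]}}

```text
t: 16.53
position: [552.1, -107.3, 127.1]
tool_rot: [[-0.973, 0.233, -0.0], [0.233, 0.973, -0.0], [0.0, -0.0, -1.0]]
force: [0.6, -0.4, -0.0]
opening: 0.185
```

Call:
{"api": "step_arm", "payload": {"deltas": [{"x": 0,"y": 0,"z": 0,"wx": 0,"wy": 0,"wz": 0,"hand": 255},{"x": 0,"y": 0,"z": 0,"wx": 0,"wy": 0,"wz": 0,"hand": 255},{"x": 0,"y": 0,"z": 0,"wx": 0,"wy": 0,"wz": 0,"hand": 255}], "squeeze": 80}}

```text
t: 16.78
position: [552.2, -107.3, 127.1]
tool_rot: [[-0.973, 0.233, -0.0], [0.233, 0.973, -0.0], [0.0, -0.0, -1.0]]
force: [-0.5, -0.3, -2.6]
opening: 0.162
```

Call:
{"api": "step_arm", "payload": {"deltas": [{"x": 0,"y": 0,"z": -0.2,"wx": 0,"wy": 0,"wz": 0,"hand": 255},{"x": 0,"y": 0,"z": -0.2,"wx": 0,"wy": 0,"wz": 0,"hand": 255},{"x": 0,"y": 0,"z": 0,"wx": 0,"wy": 0,"wz": 0,"hand": 255}]}}

```text
t: 17.03
position: [552.1, -107.3, 127.5]
tool_rot: [[-0.973, 0.233, -0.0], [0.233, 0.973, -0.0], [0.0, -0.0, -1.0]]
force: [1.1, -0.7, -3.0]
opening: 0.161
```

Call:
{"api": "step_arm", "payload": {"deltas": [{"x": 0,"y": 0,"z": -0.3,"wx": 0,"wy": 0,"wz": 0,"hand": 255},{"x": 0,"y": 0,"z": -0.3,"wx": 0,"wy": 0,"wz": 0,"hand": 255},{"x": 0,"y": 0,"z": -0.2,"wx": 0,"wy": 0,"wz": 0,"hand": 255},{"x": 0,"y": 0,"z": 0,"wx": 0,"wy": 0,"wz": 0,"hand": 255}]}}

```text
t: 17.37
position: [552.1, -107.3, 128.4]
tool_rot: [[-0.973, 0.233, -0.0], [0.233, 0.973, -0.0], [0.0, -0.0, -1.0]]
force: [-0.9, -0.9, -2.5]
opening: 0.166
```

Call:
{"api": "step_arm", "payload": {"deltas": [{"x": 0,"y": 0,"z": -0.3,"wx": 0,"wy": 0,"wz": 0,"hand": 255},{"x": 0,"y": 0,"z": -0.3,"wx": 0,"wy": 0,"wz": 0,"hand": 255},{"x": 0,"y": 0,"z": -0.2,"wx": 0,"wy": 0,"wz": 0,"hand": 255},{"x": 0,"y": 0,"z": 0,"wx": 0,"wy": 0,"wz": 0,"hand": 255}]}}

```text
t: 17.7
position: [552.2, -107.3, 129.2]
tool_rot: [[-0.973, 0.233, -0.0], [0.233, 0.973, -0.0], [-0.0, -0.0, -1.0]]
force: [-0.0, 0.1, -2.9]
opening: 0.165
```

Call:
{"api": "step_arm", "payload": {"deltas": [{"x": 0,"y": 0,"z": -0.3,"wx": 0,"wy": 0,"wz": 0,"hand": 255},{"x": 0,"y": 0,"z": -0.3,"wx": 0,"wy": 0,"wz": 0,"hand": 255},{"x": 0,"y": 0,"z": -0.2,"wx": 0,"wy": 0,"wz": 0,"hand": 255},{"x": 0,"y": 0,"z": 0,"wx": 0,"wy": 0,"wz": 0,"hand": 255}]}}

```text
t: 18.03
position: [552.2, -107.3, 130.0]
tool_rot: [[-0.973, 0.233, 0.0], [0.233, 0.973, -0.0], [-0.0, -0.0, -1.0]]
force: [-0.6, -0.3, -1.5]
opening: 0.16
```

Call:
{"api": "step_arm", "payload": {"deltas": [{"x": 0,"y": 0,"z": -0.3,"wx": 0,"wy": 0,"wz": 0,"hand": 255},{"x": 0,"y": 0,"z": -0.3,"wx": 0,"wy": 0,"wz": 0,"hand": 255},{"x": 0,"y": 0,"z": -0.2,"wx": 0,"wy": 0,"wz": 0,"hand": 255},{"x": 0,"y": 0,"z": 0,"wx": 0,"wy": 0,"wz": 0,"hand": 255}]}}

```text
t: 18.37
position: [552.2, -107.3, 130.8]
tool_rot: [[-0.973, 0.233, 0.0], [0.233, 0.973, -0.0], [-0.0, -0.0, -1.0]]
force: [-0.3, 0.2, -2.1]
opening: 0.163
```

Call:
{"api": "step_arm", "payload": {"deltas": [{"x": 0,"y": 0,"z": -0.3,"wx": 0,"wy": 0,"wz": 0,"hand": 255},{"x": 0,"y": 0,"z": -0.3,"wx": 0,"wy": 0,"wz": 0,"hand": 255},{"x": 0,"y": 0,"z": -0.2,"wx": 0,"wy": 0,"wz": 0,"hand": 255},{"x": 0,"y": 0,"z": 0,"wx": 0,"wy": 0,"wz": 0,"hand": 255}]}}

```text
t: 18.7
position: [552.2, -107.3, 131.6]
tool_rot: [[-0.973, 0.233, -0.0], [0.233, 0.973, -0.0], [0.0, -0.0, -1.0]]
force: [-0.4, 0.1, -2.9]
opening: 0.165
```

Call:
{"api": "step_arm", "payload": {"deltas": [{"x": 0,"y": 0,"z": -0.3,"wx": 0,"wy": 0,"wz": 0,"hand": 255},{"x": 0,"y": 0,"z": -0.3,"wx": 0,"wy": 0,"wz": 0,"hand": 255},{"x": 0,"y": 0,"z": -0.2,"wx": 0,"wy": 0,"wz": 0,"hand": 255},{"x": 0,"y": 0,"z": 0,"wx": 0,"wy": 0,"wz": 0,"hand": 255}]}}

```text
t: 19.03
position: [552.2, -107.3, 132.4]
tool_rot: [[-0.973, 0.233, -0.0], [0.233, 0.973, -0.0], [0.0, -0.0, -1.0]]
force: [-0.1, -0.0, -1.5]
opening: 0.164
```

Call:
{"api": "step_arm", "payload": {"deltas": [{"x": 0,"y": 0,"z": -0.3,"wx": 0,"wy": 0,"wz": 0,"hand": 255},{"x": 0,"y": 0,"z": -0.3,"wx": 0,"wy": 0,"wz": 0,"hand": 255},{"x": 0,"y": 0,"z": -0.2,"wx": 0,"wy": 0,"wz": 0,"hand": 255},{"x": 0,"y": 0,"z": 0,"wx": 0,"wy": 0,"wz": 0,"hand": 255}]}}

```text
t: 19.37
position: [552.1, -107.3, 133.2]
tool_rot: [[-0.973, 0.233, -0.0], [0.233, 0.973, -0.0], [0.0, -0.0, -1.0]]
force: [0.3, -0.4, -2.7]
opening: 0.161
```

Call:
{"api": "step_arm", "payload": {"deltas": [{"x": 0,"y": 0,"z": -0.3,"wx": 0,"wy": 0,"wz": 0,"hand": 255},{"x": 0,"y": 0,"z": -0.3,"wx": 0,"wy": 0,"wz": 0,"hand": 255},{"x": 0,"y": 0,"z": -0.2,"wx": 0,"wy": 0,"wz": 0,"hand": 255},{"x": 0,"y": 0,"z": 0,"wx": 0,"wy": 0,"wz": 0,"hand": 255}]}}

```text
t: 19.7
position: [552.2, -107.3, 134.0]
tool_rot: [[-0.973, 0.233, 0.0], [0.233, 0.973, -0.0], [-0.0, -0.0, -1.0]]
force: [-0.5, -0.3, -1.8]
opening: 0.166
```

Call:
{"api": "step_arm", "payload": {"deltas": [{"x": 0,"y": 0,"z": -0.3,"wx": 0,"wy": 0,"wz": 0,"hand": 255},{"x": 0,"y": 0,"z": -0.3,"wx": 0,"wy": 0,"wz": 0,"hand": 255},{"x": 0,"y": 0,"z": -0.2,"wx": 0,"wy": 0,"wz": 0,"hand": 255},{"x": 0,"y": 0,"z": 0,"wx": 0,"wy": 0,"wz": 0,"hand": 255}]}}

```text
t: 20.03
position: [552.2, -107.3, 134.8]
tool_rot: [[-0.973, 0.233, -0.0], [0.233, 0.973, -0.0], [0.0, -0.0, -1.0]]
force: [-0.6, -0.7, -1.9]
opening: 0.162
```

Call:
{"api": "step_arm", "payload": {"deltas": [{"x": 0,"y": 0,"z": -0.3,"wx": 0,"wy": 0,"wz": 0,"hand": 255},{"x": 0,"y": 0,"z": -0.3,"wx": 0,"wy": 0,"wz": 0,"hand": 255},{"x": 0,"y": 0,"z": -0.2,"wx": 0,"wy": 0,"wz": 0,"hand": 255},{"x": 0,"y": 0,"z": 0,"wx": 0,"wy": 0,"wz": 0,"hand": 255}]}}

```text
t: 20.37
position: [552.2, -107.3, 135.6]
tool_rot: [[-0.973, 0.233, 0.0], [0.233, 0.973, -0.0], [-0.0, -0.0, -1.0]]
force: [-0.7, -0.2, -2.5]
opening: 0.165
```

Call:
{"api": "step_arm", "payload": {"deltas": [{"x": 0,"y": 0,"z": -0.3,"wx": 0,"wy": 0,"wz": 0,"hand": 255},{"x": 0,"y": 0,"z": -0.3,"wx": 0,"wy": 0,"wz": 0,"hand": 255},{"x": 0,"y": 0,"z": -0.3,"wx": 0,"wy": 0,"wz": 0,"hand": 255},{"x": 0,"y": 0,"z": 0,"wx": 0,"wy": 0,"wz": 0,"hand": 255}]}}

```text
t: 20.7
position: [552.2, -107.3, 136.4]
tool_rot: [[-0.973, 0.233, -0.0], [0.233, 0.973, -0.0], [0.0, -0.0, -1.0]]
force: [0.8, -0.8, -3.2]
opening: 0.164
```

Call:
{"api": "step_arm", "payload": {"deltas": [{"x": 0,"y": 0,"z": -0.3,"wx": 0,"wy": 0,"wz": 0,"hand": 255},{"x": 0,"y": 0,"z": -0.3,"wx": 0,"wy": 0,"wz": 0,"hand": 255},{"x": 0,"y": 0,"z": -0.3,"wx": 0,"wy": 0,"wz": 0,"hand": 255},{"x": 0,"y": 0,"z": 0,"wx": 0,"wy": 0,"wz": 0,"hand": 255}]}}

```text
t: 21.03
position: [552.0, -107.2, 137.1]
tool_rot: [[-0.973, 0.233, -0.0], [0.233, 0.973, -0.0], [0.0, -0.0, -1.0]]
force: [1.2, -0.7, -11.0]
opening: 0.161
```

The catch has taken the load at about 10 mm of lift. The pull is 11 N, so I'll trim it to 12 N and hold.

Call:
{"api": "step_arm", "payload": {"deltas": [{"x": 0,"y": 0,"z": -0.1,"wx": 0,"wy": 0,"wz": 0,"hand": 255},{"x": 0,"y": 0,"z": 0,"wx": 0,"wy": 0,"wz": 0,"hand": 255}]}}

```text
t: 21.2
position: [552.0, -107.2, 137.2]
tool_rot: [[-0.973, 0.233, -0.0], [0.233, 0.973, -0.0], [0.0, -0.0, -1.0]]
force: [3.0, -0.3, -13.3]
opening: 0.161
```

```bash
python3 o.py
```

```text
t 21.2
joints [-0.268  0.373  0.427  1.968 -0.204  0.842  1.606]
position [ 552.    -107.228  137.162]
force [  3.028  -0.345 -13.305]
opening 0.1613894685788605
[[-0.973, 0.233, -0.0], [0.233, 0.973, -0.0], [0.0, -0.0, -1.0]]
```

Call:
{"api": "step_arm", "payload": {"deltas": [{"x": 0,"y": 0,"z": 0,"wx": 0,"wy": 0,"wz": 0,"hand": 255},{"x": 0,"y": 0,"z": 0,"wx": 0,"wy": 0,"wz": 0,"hand": 255}]}}

```text
t: 21.37
position: [552.0, -107.2, 137.2]
tool_rot: [[-0.973, 0.233, -0.0], [0.233, 0.973, -0.0], [0.0, -0.0, -1.0]]
force: [2.6, 0.8, -14.6]
opening: 0.164
```

Call:
{"api": "step_arm", "payload": {"deltas": [{"x": 0,"y": 0,"z": 0,"wx": 0,"wy": 0,"wz": 0,"hand": 255},{"x": 0,"y": 0,"z": 0,"wx": 0,"wy": 0,"wz": 0,"hand": 255}]}}

```text
t: 21.53
position: [552.0, -107.2, 137.3]
tool_rot: [[-0.973, 0.233, -0.0], [0.233, 0.973, -0.0], [0.0, -0.0, -1.0]]
force: [2.2, -0.6, -15.4]
opening: 0.165
```

Call:
{"api": "step_arm", "payload": {"deltas": [{"x": 0,"y": 0,"z": 0,"wx": 0,"wy": 0,"wz": 0,"hand": 255},{"x": 0,"y": 0,"z": 0,"wx": 0,"wy": 0,"wz": 0,"hand": 255}]}}

```text
t: 21.7
position: [552.0, -107.3, 137.3]
tool_rot: [[-0.973, 0.233, -0.0], [0.233, 0.973, -0.0], [0.0, -0.0, -1.0]]
force: [2.1, -1.1, -14.7]
opening: 0.161
```

Call:
{"api": "step_arm", "payload": {"deltas": [{"x": 0,"y": 0,"z": 0,"wx": 0,"wy": 0,"wz": 0,"hand": 255},{"x": 0,"y": 0,"z": 0,"wx": 0,"wy": 0,"wz": 0,"hand": 255}]}}

```text
t: 21.87
position: [552.1, -107.3, 137.3]
tool_rot: [[-0.973, 0.233, -0.0], [0.233, 0.973, -0.0], [0.0, -0.0, -1.0]]
force: [1.8, -0.1, -15.8]
opening: 0.167
```

Call:
{"api": "step_arm", "payload": {"deltas": [{"x": 0,"y": 0,"z": 0,"wx": 0,"wy": 0,"wz": 0,"hand": 255},{"x": 0,"y": 0,"z": 0,"wx": 0,"wy": 0,"wz": 0,"hand": 255}]}}

```text
t: 22.03
position: [552.1, -107.2, 137.4]
tool_rot: [[-0.973, 0.233, -0.0], [0.233, 0.973, -0.0], [0.0, -0.0, -1.0]]
force: [1.5, -1.2, -15.8]
opening: 0.162
```

Call:
{"api": "step_arm", "payload": {"deltas": [{"x": 0,"y": 0,"z": 0,"wx": 0,"wy": 0,"wz": 0,"hand": 255},{"x": 0,"y": 0,"z": 0,"wx": 0,"wy": 0,"wz": 0,"hand": 255}]}}

```text
t: 22.2
position: [552.1, -107.3, 137.4]
tool_rot: [[-0.973, 0.233, -0.0], [0.233, 0.973, -0.0], [0.0, -0.0, -1.0]]
force: [1.2, -0.1, -16.4]
opening: 0.169
```

Call:
{"api": "step_arm", "payload": {"deltas": [{"x": 0,"y": 0,"z": 0,"wx": 0,"wy": 0,"wz": 0,"hand": 255},{"x": 0,"y": 0,"z": 0,"wx": 0,"wy": 0,"wz": 0,"hand": 255},{"x": 0,"y": 0,"z": 0,"wx": 0,"wy": 0,"wz": 0,"hand": 255}]}}

```text
t: 22.45
position: [552.1, -107.2, 137.4]
tool_rot: [[-0.973, 0.233, -0.0], [0.233, 0.973, -0.0], [0.0, -0.0, -1.0]]
force: [1.1, -0.3, -16.4]
opening: 0.165
```

The pull crept up to 16.4 N. It stayed under 18 but isn't steady at 12, so I'll back off.

Call:
{"api": "step_arm", "payload": {"deltas": [{"x": 0,"y": 0,"z": 0.25,"wx": 0,"wy": 0,"wz": 0,"hand": 255},{"x": 0,"y": 0,"z": 0,"wx": 0,"wy": 0,"wz": 0,"hand": 255}]}}

```text
t: 22.62
position: [552.1, -107.3, 137.3]
tool_rot: [[-0.973, 0.233, -0.0], [0.233, 0.973, 0.0], [0.0, 0.0, -1.0]]
force: [-0.6, 1.2, -13.3]
opening: 0.161
```

Call:
{"api": "step_arm", "payload": {"deltas": [{"x": 0,"y": 0,"z": 0,"wx": 0,"wy": 0,"wz": 0,"hand": 255},{"x": 0,"y": 0,"z": 0,"wx": 0,"wy": 0,"wz": 0,"hand": 255},{"x": 0,"y": 0,"z": 0,"wx": 0,"wy": 0,"wz": 0,"hand": 255}]}}

```text
t: 22.87
position: [552.2, -107.3, 137.3]
tool_rot: [[-0.973, 0.233, 0.0], [0.233, 0.973, -0.0], [-0.0, -0.0, -1.0]]
force: [-0.1, 0.0, -12.2]
opening: 0.163
```

Call:
{"api": "step_arm", "payload": {"deltas": [{"x": 0,"y": 0,"z": 0,"wx": 0,"wy": 0,"wz": 0,"hand": 255},{"x": 0,"y": 0,"z": 0,"wx": 0,"wy": 0,"wz": 0,"hand": 255}]}}

```text
t: 23.03
position: [552.2, -107.3, 137.3]
tool_rot: [[-0.973, 0.233, 0.0], [0.233, 0.973, -0.0], [-0.0, -0.0, -1.0]]
force: [-0.5, 0.6, -11.3]
opening: 0.16
```

Call:
{"api": "step_arm", "payload": {"deltas": [{"x": 0,"y": 0,"z": 0,"wx": 0,"wy": 0,"wz": 0,"hand": 255},{"x": 0,"y": 0,"z": 0,"wx": 0,"wy": 0,"wz": 0,"hand": 255},{"x": 0,"y": 0,"z": 0,"wx": 0,"wy": 0,"wz": 0,"hand": 255}]}}

```text
t: 23.28
position: [552.2, -107.3, 137.2]
tool_rot: [[-0.973, 0.233, 0.0], [0.233, 0.973, -0.0], [-0.0, -0.0, -1.0]]
force: [-1.2, 1.0, -10.8]
opening: 0.159
```

Call:
{"api": "step_arm", "payload": {"deltas": [{"x": 0,"y": 0,"z": -0.08,"wx": 0,"wy": 0,"wz": 0,"hand": 255},{"x": 0,"y": 0,"z": 0,"wx": 0,"wy": 0,"wz": 0,"hand": 255},{"x": 0,"y": 0,"z": 0,"wx": 0,"wy": 0,"wz": 0,"hand": 255}]}}

```text
t: 23.53
position: [552.2, -107.3, 137.2]
tool_rot: [[-0.973, 0.233, -0.0], [0.233, 0.973, -0.0], [0.0, -0.0, -1.0]]
force: [-0.3, -0.6, -11.4]
opening: 0.161
```

Call:
{"api": "step_arm", "payload": {"deltas": [{"x": 0,"y": 0,"z": 0,"wx": 0,"wy": 0,"wz": 0,"hand": 255},{"x": 0,"y": 0,"z": 0,"wx": 0,"wy": 0,"wz": 0,"hand": 255},{"x": 0,"y": 0,"z": 0,"wx": 0,"wy": 0,"wz": 0,"hand": 255}]}}

```text
t: 23.78
position: [552.2, -107.3, 137.2]
tool_rot: [[-0.973, 0.233, -0.0], [0.233, 0.973, -0.0], [0.0, -0.0, -1.0]]
force: [0.3, -0.0, -11.6]
opening: 0.164
```

Call:
{"api": "step_arm", "payload": {"deltas": [{"x": 0,"y": 0,"z": 0,"wx": 0,"wy": 0,"wz": 0,"hand": 255},{"x": 0,"y": 0,"z": 0,"wx": 0,"wy": 0,"wz": 0,"hand": 255},{"x": 0,"y": 0,"z": 0,"wx": 0,"wy": 0,"wz": 0,"hand": 255}]}}

```text
t: 24.03
position: [552.1, -107.3, 137.2]
tool_rot: [[-0.973, 0.233, -0.0], [0.233, 0.973, -0.0], [0.0, -0.0, -1.0]]
force: [-0.8, -0.1, -11.7]
opening: 0.162
```

Steady at about 11.6 N. I'll trim by a hair and hold for about 1.3 s more.

Call:
{"api": "step_arm", "payload": {"deltas": [{"x": 0,"y": 0,"z": -0.02,"wx": 0,"wy": 0,"wz": 0,"hand": 255},{"x": 0,"y": 0,"z": 0,"wx": 0,"wy": 0,"wz": 0,"hand": 255},{"x": 0,"y": 0,"z": 0,"wx": 0,"wy": 0,"wz": 0,"hand": 255},{"x": 0,"y": 0,"z": 0,"wx": 0,"wy": 0,"wz": 0,"hand": 255}]}}

```text
t: 24.37
position: [552.2, -107.3, 137.3]
tool_rot: [[-0.973, 0.233, 0.0], [0.233, 0.973, -0.0], [-0.0, -0.0, -1.0]]
force: [-0.3, -0.2, -12.5]
opening: 0.16
```

Call:
{"api": "step_arm", "payload": {"deltas": [{"x": 0,"y": 0,"z": 0,"wx": 0,"wy": 0,"wz": 0,"hand": 255},{"x": 0,"y": 0,"z": 0,"wx": 0,"wy": 0,"wz": 0,"hand": 255},{"x": 0,"y": 0,"z": 0,"wx": 0,"wy": 0,"wz": 0,"hand": 255},{"x": 0,"y": 0,"z": 0,"wx": 0,"wy": 0,"wz": 0,"hand": 255}]}}

```text
t: 24.7
position: [552.2, -107.3, 137.3]
tool_rot: [[-0.973, 0.233, -0.0], [0.233, 0.973, -0.0], [0.0, -0.0, -1.0]]
force: [-0.9, 0.0, -11.5]
opening: 0.165
```

Call:
{"api": "step_arm", "payload": {"deltas": [{"x": 0,"y": 0,"z": 0,"wx": 0,"wy": 0,"wz": 0,"hand": 255},{"x": 0,"y": 0,"z": 0,"wx": 0,"wy": 0,"wz": 0,"hand": 255},{"x": 0,"y": 0,"z": 0,"wx": 0,"wy": 0,"wz": 0,"hand": 255},{"x": 0,"y": 0,"z": 0,"wx": 0,"wy": 0,"wz": 0,"hand": 255}]}}

```text
t: 25.03
position: [552.2, -107.3, 137.3]
tool_rot: [[-0.973, 0.233, -0.0], [0.233, 0.973, -0.0], [0.0, -0.0, -1.0]]
force: [0.3, 0.2, -12.6]
opening: 0.159
```

Call:
{"api": "step_arm", "payload": {"deltas": [{"x": 0,"y": 0,"z": 0,"wx": 0,"wy": 0,"wz": 0,"hand": 255},{"x": 0,"y": 0,"z": 0,"wx": 0,"wy": 0,"wz": 0,"hand": 255},{"x": 0,"y": 0,"z": 0,"wx": 0,"wy": 0,"wz": 0,"hand": 255},{"x": 0,"y": 0,"z": 0,"wx": 0,"wy": 0,"wz": 0,"hand": 255}]}}

```text
t: 25.37
position: [552.2, -107.3, 137.3]
tool_rot: [[-0.973, 0.233, -0.0], [0.233, 0.973, -0.0], [0.0, -0.0, -1.0]]
force: [0.3, -0.4, -12.4]
opening: 0.161
```

The right pin holds at a steady 12 N for over a second. Now pressing it home.

Call:
{"api": "step_arm", "payload": {"deltas": [{"x": 0,"y": 0,"z": 0.6,"wx": 0,"wy": 0,"wz": 0,"hand": 255},{"x": 0,"y": 0,"z": 1,"wx": 0,"wy": 0,"wz": 0,"hand": 255},{"x": 0,"y": 0,"z": 1,"wx": 0,"wy": 0,"wz": 0,"hand": 255},{"x": 0,"y": 0,"z": 1,"wx": 0,"wy": 0,"wz": 0,"hand": 255},{"x": 0,"y": 0,"z": 1,"wx": 0,"wy": 0,"wz": 0,"hand": 255}]}}

```text
t: 25.78
position: [552.8, -107.4, 133.2]
tool_rot: [[-0.973, 0.233, 0.001], [0.233, 0.973, -0.0], [-0.001, 0.0, -1.0]]
force: [0.5, 0.2, 1.8]
opening: 0.164
```

Call:
{"api": "step_arm", "payload": {"deltas": [{"x": 0,"y": 0,"z": 1,"wx": 0,"wy": 0,"wz": 0,"hand": 255},{"x": 0,"y": 0,"z": 1,"wx": 0,"wy": 0,"wz": 0,"hand": 255},{"x": 0,"y": 0,"z": 0.8,"wx": 0,"wy": 0,"wz": 0,"hand": 255},{"x": 0,"y": 0,"z": 0.8,"wx": 0,"wy": 0,"wz": 0,"hand": 255},{"x": 0,"y": 0,"z": 0,"wx": 0,"wy": 0,"wz": 0,"hand": 255}]}}

```text
t: 26.2
position: [552.1, -107.3, 128.9]
tool_rot: [[-0.973, 0.233, -0.0], [0.233, 0.973, -0.0], [0.0, -0.0, -1.0]]
force: [-0.1, -0.6, -0.4]
opening: 0.166
```

Call:
{"api": "step_arm", "payload": {"deltas": [{"x": 0,"y": 0,"z": 0.3,"wx": 0,"wy": 0,"wz": 0,"hand": 255},{"x": 0,"y": 0,"z": 0.3,"wx": 0,"wy": 0,"wz": 0,"hand": 255},{"x": 0,"y": 0,"z": 0.3,"wx": 0,"wy": 0,"wz": 0,"hand": 255},{"x": 0,"y": 0,"z": 0,"wx": 0,"wy": 0,"wz": 0,"hand": 255}]}}

```text
t: 26.53
position: [552.1, -107.3, 128.1]
tool_rot: [[-0.973, 0.233, -0.0], [0.233, 0.973, -0.0], [0.0, -0.0, -1.0]]
force: [-0.1, -1.1, 0.5]
opening: 0.165
```

Call:
{"api": "step_arm", "payload": {"deltas": [{"x": 0,"y": 0,"z": 0.3,"wx": 0,"wy": 0,"wz": 0,"hand": 255},{"x": 0,"y": 0,"z": 0.3,"wx": 0,"wy": 0,"wz": 0,"hand": 255},{"x": 0,"y": 0,"z": 0.3,"wx": 0,"wy": 0,"wz": 0,"hand": 255},{"x": 0,"y": 0,"z": 0,"wx": 0,"wy": 0,"wz": 0,"hand": 255}]}}

```text
t: 26.87
position: [552.1, -107.3, 127.2]
tool_rot: [[-0.973, 0.233, -0.0], [0.233, 0.973, -0.0], [0.0, -0.0, -1.0]]
force: [0.2, -0.2, 0.5]
opening: 0.162
```

Call:
{"api": "step_arm", "payload": {"deltas": [{"x": 0,"y": 0,"z": 0.3,"wx": 0,"wy": 0,"wz": 0,"hand": 255},{"x": 0,"y": 0,"z": 0.3,"wx": 0,"wy": 0,"wz": 0,"hand": 255},{"x": 0,"y": 0,"z": 0,"wx": 0,"wy": 0,"wz": 0,"hand": 255}]}}

```text
t: 27.12
position: [552.2, -107.3, 126.9]
tool_rot: [[-0.973, 0.233, 0.0], [0.233, 0.973, 0.0], [-0.0, 0.0, -1.0]]
force: [-2.0, 0.3, 6.7]
opening: 0.164
```

Call:
{"api": "step_arm", "payload": {"deltas": [{"x": 0,"y": 0,"z": 0.3,"wx": 0,"wy": 0,"wz": 0,"hand": 255},{"x": 0,"y": 0,"z": 0.3,"wx": 0,"wy": 0,"wz": 0,"hand": 255},{"x": 0,"y": 0,"z": 0,"wx": 0,"wy": 0,"wz": 0,"hand": 255},{"x": 0,"y": 0,"z": 0,"wx": 0,"wy": 0,"wz": 0,"hand": 255}]}}

```text
t: 27.45
position: [552.3, -107.3, 126.8]
tool_rot: [[-0.973, 0.233, 0.0], [0.233, 0.973, 0.0], [-0.0, 0.0, -1.0]]
force: [-6.0, 0.6, 16.5]
opening: 0.163
```

The pin is hard on its seat at 16 N. I'll ease the press a little and release.

Call:
{"api": "step_arm", "payload": {"deltas": [{"x": 0,"y": 0,"z": -0.4,"wx": 0,"wy": 0,"wz": 0,"hand": 255},{"x": 0,"y": 0,"z": 0,"wx": 0,"wy": 0,"wz": 0,"hand": 255}], "squeeze": 20}}

```text
t: 27.62
position: [552.3, -107.3, 126.9]
tool_rot: [[-0.973, 0.233, 0.0], [0.233, 0.973, 0.0], [-0.0, 0.0, -1.0]]
force: [-3.0, 0.0, 8.7]
opening: 0.16
```

Call:
{"api": "step_arm", "payload": {"deltas": [{"x": 0,"y": 0,"z": 0,"wx": 0,"wy": 0,"wz": 0,"hand": 205},{"x": 0,"y": 0,"z": 0,"wx": 0,"wy": 0,"wz": 0,"hand": 190},{"x": 0,"y": 0,"z": 0,"wx": 0,"wy": 0,"wz": 0,"hand": 160},{"x": 0,"y": 0,"z": 0,"wx": 0,"wy": 0,"wz": 0,"hand": 120},{"x": 0,"y": 0,"z": 0,"wx": 0,"wy": 0,"wz": 0,"hand": 110}]}}

```text
t: 28.03
position: [552.1, -107.3, 126.3]
tool_rot: [[-0.973, 0.233, -0.0], [0.233, 0.973, -0.0], [0.0, -0.0, -1.0]]
force: [-0.2, -0.1, 0.5]
opening: 0.566
```

Call:
{"api": "step_arm", "payload": {"deltas": [{"x": 0,"y": 0,"z": -5,"wx": 0,"wy": 0,"wz": 0,"hand": 110},{"x": 0,"y": 0,"z": -15,"wx": 0,"wy": 0,"wz": 0,"hand": 110},{"x": 0,"y": 0,"z": -25,"wx": 0,"wy": 0,"wz": 0,"hand": 110},{"x": 0,"y": 0,"z": -25,"wx": 0,"wy": 0,"wz": 0,"hand": 110},{"x": 0,"y": 0,"z": -10,"wx": 0,"wy": 0,"wz": 0,"hand": 110}]}}

```text
t: 28.45
position: [553.2, -107.7, 209.7]
tool_rot: [[-0.972, 0.233, 0.003], [0.233, 0.972, -0.0], [-0.003, 0.001, -1.0]]
force: [0.8, -0.1, 0.4]
opening: 0.566
```

Call:
{"api": "step_arm", "payload": {"deltas": [{"x": 40,"y": 0,"z": 0,"wx": 0,"wy": 0,"wz": 0,"hand": 110},{"x": 40,"y": 0,"z": 0,"wx": 0,"wy": 0,"wz": 0,"hand": 110},{"x": 10,"y": 0,"z": 0,"wx": 0,"wy": 0,"wz": 0,"hand": 110},{"x": 0,"y": 0,"z": 0,"wx": 0,"wy": 0,"wz": 0,"hand": 110},{"x": 0,"y": 0,"z": 0,"wx": 0,"wy": 0,"wz": 0,"hand": 110}]}}

```text
t: 28.87
position: [464.6, -86.1, 207.0]
tool_rot: [[-0.973, 0.232, 0.001], [0.232, 0.973, 0.001], [-0.001, 0.001, -1.0]]
force: [0.2, -0.4, 0.1]
opening: 0.573
```

```bash
python3 wr.py pics/w6.png 552.1,-107.2
python3 - <<'E'
from h import *
w=dict(np.load("w.npz")); u,v=map(int,proj(w,[[552.1,-107.2,140]])[0]); im=cv2.imread("pics/w6.png")
y0=min(max(v-90,0),300);x0=min(max(u-120,0),400)
print(x0,y0,[proj(w,[[552.1,-107.2,z]]).round(1).tolist() for z in(118,122,160)])
a=cv2.resize(im[y0:y0+180,x0:x0+240],None,fx=2.5,fy=2.5,interpolation=cv2.INTER_CUBIC)
cv2.imwrite("pics/w6c.png",a)
E
```

```text
t 28.8667
joints [-0.373  0.117  0.458  2.094 -0.065  0.942  1.457]
position [464.609 -86.072 207.002]
force [ 0.231 -0.428  0.126]
opening 0.5725555747951312
[[-0.973, 0.232, 0.001], [0.232, 0.973, 0.001], [-0.001, 0.001, -1.0]]
pred stem top, collar: [[316.353 422.684]
 [316.431 383.192]]
196 300 [[[316.4, 379.6]], [[316.4, 383.2]], [[316.4, 422.7]]]
```

View pics/w6c.png

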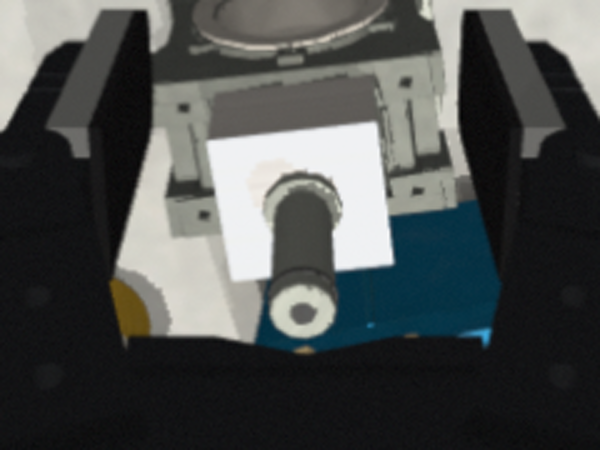

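The crop shows the right pin upright with its collar seated flat on the boss. The stem top is at about (317,424) in full-image pixels, against (316,423) predicted for home. One last check of the scene before handing in.

Run:
```python
from h import *
cv2.imwrite("pics/fin.png",cv2.resize(imaging.capture("scene")[140:380,140:540],(800,480),interpolation=cv2.INTER_CUBIC))
```

```text
(no output)
```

View pics/fin.png

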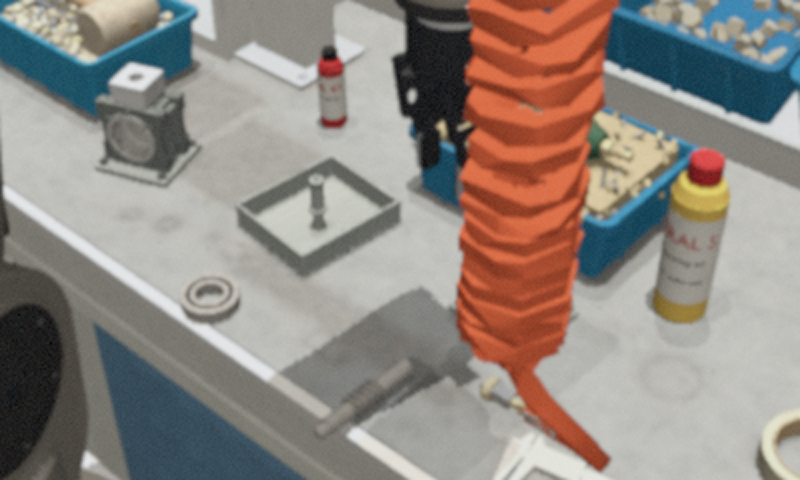

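The final view shows the rejected pin standing in the tray at (317,200), the left boss empty, and the bystanders where they were.

```bash
python3 -c "
from workcell import env
print(env.job_done())"
```

```text
the job is handed in; nothing more can be done
None
```

Both pins were pull-tested and the job is handed in; the arm took about 29 s of the 69 s allowed.

- **Left pin (y ≈ +389): rejected.** It slid up more than 12 mm against only 2–3 N of drag and came right out of the boss. The pull never reached 12 N because nothing held it. It now stands upright in the middle of the tray.
- **Right pin (y ≈ -107): sound.** The catch took the load after about 10 mm of slack.
    - **First hold:** the pull did not stay steady; it crept from 11 N to 16.4 N over about 1.4 s, still under 18 N, so I backed it off.
    - **Second hold:** it read 11.3–12.6 N over the last 1.8 s. A brief dip to 10.8 N came before that, while I was trimming.
    - **Press home:** I pressed it down until it stopped hard at 16.5 N. The wrist picture shows its collar flat on the boss.

**Last checks:** the gripper was clear of everything and the wrist force was near zero. The bystanders I could see in the last picture were where they started. That view could not show the right fixture, which was hidden behind the hose, so its final state rests on the wrist picture taken just before.

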